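Stagger instrument trays for the steriliser

ROBOT

A 6-joint arm with a two-finger parallel gripper is mounted at the origin on the work surface. World frame = base frame: x ahead of the robot, y to its left, z up, the work surface at z = 0. Lengths are in m, angles in rad, forces in N, time in s.
With the tool pointing down it reaches from about 0.35 to 0.85 m from the base axis. Payload 8.1 kg.
Tool frame: the origin (TCP) lies midway between the tips of the shut fingers; the grasp point (between the pads) lies 19 mm behind it; z points along the fingers, y is the direction in which the jaws open and shut (so a half turn about z gives the same grasp; the last joint's range is limited). The gripper opens to 93 mm and grips with 3 to 60 N. Pads are 15 mm wide; open, the fingers measure 128 mm over their backs; the gripper's body (75 mm by 188 mm) begins 65 mm behind the grasp point.
Start: joints at [1.265, 0.13, 1.488, -0, 1.523, -0.085], TCP at [0.131, 0.585, 0.18] pointing down, gripper open.
Joint ranges: [-2.96, 2.96], [-0.89, 2.26], [0.02, 2.5], [-1.34, 4.48], [0, 2.73], [-2.66, 2.66]. Speed limits (rad/s): [2.39, 2.39, 2.79, 3.14, 3.14, 3.14].

INTERFACE

Orientations are given as a unit quaternion [w, x, y, z].
In Python, from workcell import telemetry, eyes, workorder, models gives the robot as it stands. The module is installed in compiled form; this text tells all that it offers.
- The arm moves only by the tool arm_command, never from a script. Its argument "motion" is a list that holds one entry, the list of rows, each a list of 7 numbers: the gripper's target within -1 to 1 (fully open at 1, half-way at 0, shut at -1), then the shift along the tool's x, y, z scaled (see below), then the turn, a rotation vector about the tool's x, y, z scaled (see below). A call has 1 to 12 rows; each row is the pose to reach, as a shift and turn from the pose commanded when the call began, along the tool's axes at that moment; what a row does not reach only later rows make up. The controller multiplies each number of a shift by 500 mm and each number of a turn by 45 degrees. A row lasts 1/12 s, in which the tool goes at most 41.7 mm and 7.16 degrees, less where a joint would pass 70% of its speed; a pose out of reach is approached as far as the arm can. A call with a number of a shift or a turn outside -1 to 1 is refused whole. A call with a gripper value outside its range is refused whole. The fingers move at their own pace and stop on an object; "squeeze" is the grip in N (left out, the last holds). Time passes only in rows, so rows that repeat a pose let the fingers close. It gives the time, the measured TCP pose, the force and the opening at its end, in the units of the state.
- telemetry.get_state(): the state, without advancing time (a new reading comes with each control period).
- eyes.camera(name): name is "scene" or "top" or "wrist"; returns (picture, depth): 420x560x3 uint8, red, green, blue; 420x560 float32, m along the optical axis (not along the pixel's ray), 0 where there is no reading.
- eyes.get_calibration(name): a dict with "fx", "fy", "cx", "cy" (pixels), "extrinsics" (4x4, takes a point from camera to world coordinates). Camera axes: x right, y down, z forward; pixel columns grow to the right and rows downward; lengths in m; the calibration is good to about 2 mm. A picture is of the moment at which its call begins: read the wrist's pose just before it. get_calibration takes no time and is no camera call; for the wrist camera it gives the pose at the moment of the call.
- workorder.close_job(): hands the job in, once; it reports no verdict.
Trained networks look in the newest picture that a camera, given by its name, has taken for a name from the list of things; names that differ only in an ending like _2 or _b are one class to them, and where a whole thing is asked for, a point or a joint stands for the part that bears it (a point fixed in the world has none). Each returns a list of dicts, best first, with "confidence" (0 to 1); they miss things now and then, are a little off and sometimes report something else, mostly with a low value. They report only what shows in the picture. A call takes as long as a camera call.
- models.silhouettes(camera, label): "mask" (420x560 bool, what is visible of it) and "bbox" ([left, top, right, bottom] in pixels, round what is visible of it).
- models.tip_of(camera, label): "pixel" ([column, row] in pixels: a listed point, or the origin of a listed thing).
The state is a dict: "clock": time; "qpos": joint angles; "joint_vel": joint speeds; "joint_torque": joint torques, N m; "eef_pos": TCP position; "eef_rot": TCP orientation; "wrist_force": force on the tool from outside, world axes, zero at the start; "torque": the same for the moment, N m; "gripper_width": finger opening in m.
Only numpy, scipy, OpenCV 4.12 (cv2) and the standard library are available. Lean on these libraries where they do the work, as an engineer would, in place of code of your own. Each camera call takes 0.05 s, during which the arm holds its last target.

TASK

The rinsed instrument trays on the sloped drain rack have to go into the steriliser: add both of them, in either order, to the tray stack begun on the steel carrier. Carry on the stagger so that steam gets into every tray: each tray is set about 3 cm along from the one below, back and forth by turns, with its foot inside the tray below and sitting level on that tray's lip. Set the trays down rather than dropping them, and leave the bottles and the jar standing where they are.

Things in the scene. Friction and masses are not known exactly. Their poses are not given: they have to be found in the camera images.
- tray_a_mid (a point): Centre of the blue loose instrument tray with yellow holding bars, on the drain rack. All trays are alike: perforated oblong box 190 mm long (x), 64 wide (y), 36 high (z, out of the open top), 0.28 kg; straight walls 4 mm thick, mouth 182 x 56 mm; the same turned half round. The centre is half-way up. The steel grips inside stay below the rim.
- tray_a: The same blue tray, origin 18 mm below its centre. Underneath, in the middle, is a stepped-in foot 114 x 48 mm, 5 mm deep; around it a flat shoulder. Stacked, the foot drops inside the mouth below and the shoulder rests on that tray's lip, so each tray adds 31 mm of height. The foot has 4 mm of play each way sideways and 34 mm lengthwise.
- tray_b_mid (a point): Centre (half-way up) of the white loose tray with yellow holding bars, also on the drain rack. Same size, shape and axes as tray a. Either of the two may be in either lane of the rack.
- tray_b: The same white tray with yellow bars, origin at the centre of its foot's underside, 18 mm below its centre.
- tray_1_mid (a point): Centre (half-way up) of the white loose tray with red holding bars already on the stack: it rests on the lip of the bottom tray, 28 mm along from it towards the carrier's +x end. Same size, shape and axes as tray a. It is to stay there; it is not fixed.
- tray_1: The same white tray with red bars on the stack, origin at the centre of its foot's underside, 18 mm below its centre.
- carrier: Fixed steel carrier sheet 236 x 92 mm with the bottom tray (blue, red bars, same shape) clipped on its middle. Origin under its centre on the bench; x along the trays, z up. The bottom tray's lip is 48 mm up. Centres of seated trays are 61 mm (tray 1), 92 mm (next) and 123 mm (top) up. Along x the bottom tray is at 0, tray 1 at +28 mm; the next goes back over 0, the top one out over +28 mm.
- rack: Fixed steel drain rack, 230 mm wide (y). Its plate, 215 mm long, slopes up at 27 degrees to its +x end; at the low end, towards the robot, are a stop lip 22 mm high and a drip channel. Origin on the bench under the plate's middle, where the plate is 115 mm up. The two trays lie open side up, lengthwise up the slope, about 60 mm either side of the middle, so their z axes lean 27 degrees.
- spray_bottle: Bystander: white spray bottle with red trigger head, 80 mm across, 225 mm high. Origin at the centre of its base.
- ink_bottle: Bystander: black squeeze bottle with an orange band and white tip, 38 mm across, 116 mm high. Origin at the centre of its base.
- cap_jar: Bystander: clear jar of ink caps with a green lid, 88 mm across, 99 mm high. Origin at the centre of its base.

How it is judged:
On the way:
1. one of the rack's trays is seated and let go on tray 1, shifted back over the bottom tray (((x of tray_a_mid in the frame of carrier between -0.018 and 0.018 m and z of tray_a_mid in the frame of carrier between 0.089 and 0.095 m and angle between tray_a_mid's own z axis and vertical below 0.04 rad and angle between the x axis of tray_a_mid and the x axis of carrier, either way round below 0.1 rad and horizontal distance between tray_a_mid and tray_1_mid between 0.018 and 0.038 m and contact force between tray_a and the fingers below 0.05 N and linear speed of tray_a below 0.02 m/s) or (x of tray_b_mid in the frame of carrier between -0.018 and 0.018 m and z of tray_b_mid in the frame of carrier between 0.089 and 0.095 m and angle between tray_b_mid's own z axis and vertical below 0.04 rad and angle between the x axis of tray_b_mid and the x axis of carrier, either way round below 0.1 rad and horizontal distance between tray_b_mid and tray_1_mid between 0.018 and 0.038 m and contact force between tray_b and the fingers below 0.05 N and linear speed of tray_b below 0.02 m/s))), for 0.2 s.
At the end, for the whole second after the job is handed in: At rest, all level (0.04 rad), in line with the carrier (0.1 rad) and seated (height within 3 mm): tray 1 16-40 mm out; one tray on it, back within 18 mm of the bottom tray's place; the other on that, 10-46 mm out on tray 1's side; each 18-38 mm along from the tray directly below (x of tray_1_mid in the frame of carrier between 0.016 and 0.04 m and z of tray_1_mid in the frame of carrier between 0.058 and 0.064 m and angle between tray_1_mid's own z axis and vertical below 0.04 rad and angle between the x axis of tray_1_mid and the x axis of carrier, either way round below 0.1 rad and linear speed of each of tray_1, tray_a, tray_b below 0.02 m/s and ((x of tray_a_mid in the frame of carrier between -0.018 and 0.018 m and z of tray_a_mid in the frame of carrier between 0.089 and 0.095 m and angle between each of tray_a_mid, tray_b_mid's own z axis and vertical below 0.04 rad and angle between the x axis of each of tray_a_mid, tray_b_mid and the x axis of carrier, either way round below 0.1 rad and horizontal distance between tray_a_mid and tray_1_mid between 0.018 and 0.038 m and x of tray_b_mid in the frame of carrier between 0.01 and 0.046 m and z of tray_b_mid in the frame of carrier between 0.12 and 0.126 m and horizontal distance between tray_b_mid and tray_a_mid between 0.018 and 0.038 m) or (x of tray_b_mid in the frame of carrier between -0.018 and 0.018 m and z of tray_b_mid in the frame of carrier between 0.089 and 0.095 m and angle between each of tray_b_mid, tray_a_mid's own z axis and vertical below 0.04 rad and angle between the x axis of each of tray_b_mid, tray_a_mid and the x axis of carrier, either way round below 0.1 rad and horizontal distance between tray_b_mid and tray_1_mid between 0.018 and 0.038 m and x of tray_a_mid in the frame of carrier between 0.01 and 0.046 m and z of tray_a_mid in the frame of carrier between 0.12 and 0.126 m and horizontal distance between tray_a_mid and tray_b_mid between 0.018 and 0.038 m))); the robot touches nothing.
It fails at once if a tray was dropped (falling freely faster than 0.45 m/s, a fall of about 10 mm) ((linear speed of tray_a above 0.45 m/s and contact force between tray_a and the fingers below 0.05 N) or (linear speed of tray_b above 0.45 m/s and contact force between tray_b and the fingers below 0.05 N) or (linear speed of tray_1 above 0.45 m/s and contact force between tray_1 and the fingers below 0.05 N)).
It fails at once if a bystander was moved by more than 30 mm or tipped ((distance of spray_bottle from where it was at the start of the episode above 0.03 m or angle between spray_bottle's own z axis and vertical above 0.3 rad) or (distance of ink_bottle from where it was at the start of the episode above 0.03 m or angle between ink_bottle's own z axis and vertical above 0.3 rad) or (distance of cap_jar from where it was at the start of the episode above 0.03 m or angle between cap_jar's own z axis and vertical above 0.3 rad)).
It also fails if it takes over 59 s, if anything falls off the work surface, if the arm or the gripper's body presses on something with over 40 N, if the wrist force passes 120 N, or if a joint passes its speed limit or range.

## Working session

There is one attempt and no reset: what is moved stays moved. The work goes in short steps, Python scripts to look and compute and a tool call to move; the robot and the scene stay as the last step left them, time stands still between calls to the robot, and variables do not carry over. Pictures are saved under pics/ and viewed, and the job is handed in when it is done.

Besides the shell and the picture viewer there is one more tool, called after "Call:" by a JSON object that holds its "fn" and its "kwargs". arm_command: Moves the arm, as the interface text tells. Its arguments: {"type":"object","properties":{"motion":{"type":"array","items":{"type":"array","items":{"type":"array","items":{"type":"number"}}}},"squeeze":{"type":"number"}},"required":["motion"]}

```bash
mkdir -p pics; ls
python3 - <<'E'
from workcell import telemetry, eyes, models
import cv2,numpy as np
s=telemetry.get_state();print(s)
for n in ["scene","top"]:
    p,d=eyes.camera(n); cv2.imwrite(f"pics/{n}0.png",p[:,:,::-1]); np.savez(f"{n}0.npz",p=p,d=d)
    c=eyes.get_calibration(n);print(n,c)
    for l in ["tray_a_mid","tray_b_mid","tray_1_mid","carrier","rack","spray_bottle","ink_bottle","cap_jar"]:
        print(l,[(np.round(r["pixel"],1).tolist(),round(float(r["confidence"]),2)) for r in models.tip_of(n,l)])
E
```

```text
pics
{'clock': 0.0, 'qpos': array([ 1.26458845e+00,  1.31158238e-01,  1.48929773e+00,  5.65897345e-06,
        1.52297801e+00, -8.53849414e-02]), 'joint_vel': array([ 0.00188536, -0.0005494 , -0.00027073,  0.0010342 , -0.00065232,
        0.00052788]), 'joint_torque': array([-5.02485655e-04, -5.59857595e+01, -4.91754162e+01,  7.69050163e-02,
        3.54957534e-02, -1.82699732e-04]), 'eef_pos': array([0.13119219, 0.58482275, 0.17917913]), 'eef_rot': array([-1.81884381e-04,  1.10187364e-01,  9.93910407e-01, -9.02518593e-04]), 'wrist_force': array([ 0.07903789,  0.29270861, -0.19669693]), 'torque': array([-0.02615745, -0.05472829,  0.01753285]), 'gripper_width': 0.0929935634428948}
scene {'fx': 389.3177696894211, 'fy': 389.3177696894211, 'cx': 276.5779992512955, 'cy': 209.40209978831402, 'extrinsics': array([[ 0.09518139,  0.83877804, -0.53608945,  1.19129659],
       [ 0.99538241, -0.08691542,  0.04073786, -0.02513814],
       [-0.01242442, -0.53749149, -0.84317764,  0.93092758],
       [ 0.        ,  0.        ,  0.        ,  1.        ]])}
tray_a_mid [([214.6, 176.0], 0.63)]
tray_b_
[... 203 characters left out ...]
[266.4, 262.6], 0.68)]
cap_jar [([110.6, 228.8], 0.56)]
top {'fx': 418.13021228347003, 'fy': 418.13021228347003, 'cx': 280.36955246617106, 'cy': 212.7026690824382, 'extrinsics': array([[ 0.01988136, -0.99275614,  0.1184904 ,  0.52245006],
       [-0.99941346, -0.02303877, -0.02533693,  0.02282725],
       [ 0.02788327, -0.11791717, -0.99263189,  1.25976039],
       [ 0.        ,  0.        ,  0.        ,  1.        ]])}
tray_a_mid [([327.9, 250.0], 0.83)]
tray_b_mid [([370.1, 245.9], 0.87)]
tray_1_mid [([194.9, 229.4], 0.83)]
carrier [([207.6, 229.2], 0.97)]
rack [([338.2, 244.9], 0.8)]
spray_bottle [([128.6, 242.5], 0.85)]
ink_bottle [([280.8, 185.5], 0.67)]
cap_jar [([425.0, 236.1], 0.96)]
```

View pics/scene0.png

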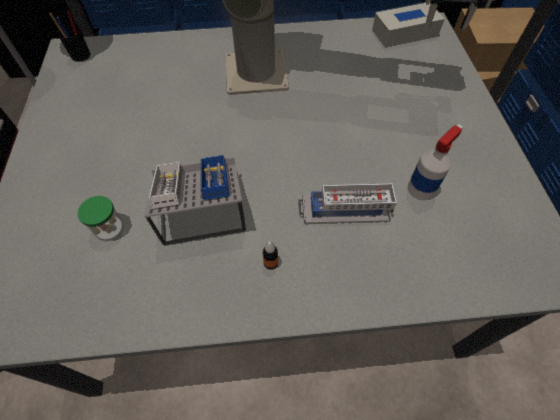

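View pics/top0.png

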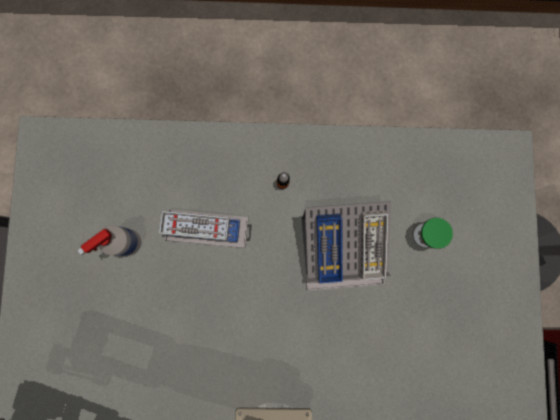

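The scene camera shows the rack at (195,195), with a white/yellow tray at (165,185) and a blue/yellow tray at (214,177). The stack is at (350,200), the spray bottle at (430,170), the ink bottle at (270,255) and the jar at (100,215). In the top view, tray 1 is at (195,228) and the blue bottom tray sticks out to its right, so carrier +x is roughly world +y. Next I'll measure positions from depth.

```bash
cat > h.py <<'E'
import numpy as np, cv2
from workcell import telemetry, eyes, models, workorder
from scipy.spatial.transform import Rotation as R
def cloud(d,c):
    v,u=np.mgrid[0:d.shape[0],0:d.shape[1]]
    P=np.stack([(u-c["cx"])/c["fx"]*d,(v-c["cy"])/c["fy"]*d,d],-1)
    E=c["extrinsics"]; return P@E[:3,:3].T+E[:3,3]
def quat(q): return R.from_quat([q[1],q[2],q[3],q[0]])
def move_to(pos,Rt,cur=None):
    "numbers of the move in tool axes (scaled)"
    s=telemetry.get_state(); p0,R0=(s["eef_pos"],quat(s["eef_rot"])) if cur is None else cur
    sh=R0.inv().apply(np.array(pos)-p0)/.5; t=np.degrees((R0.inv()*Rt).as_rotvec())/45
    return np.round(np.r_[sh,t],4)
E
python3 - <<'E'
from h import *
for n in ["top","scene"]:
    z=np.load(n+"0.npz"); c=eyes.get_calibration(n); W=cloud(z["d"],c)
    eyes.camera(n)
    tb=z["d"]>0
    ht=W[...,2]
    # bench height
    print(n,"bench med z",np.median(ht[(abs(ht)<.03)&tb]))
    for l in ["tray_a","tray_b","tray_1","carrier","rack","spray_bottle","ink_bottle","cap_jar"]:
        r=models.silhouettes(n,l)
        if not r: print(l,"none"); continue
        for q in r[:2]:
            m=q["mask"]&tb; P=W[m]
            mc=np.argwhere(q["mask"])[:,::-1].astype(np.float32)
            # min area rectangle in world xy of points
            rect=cv2.minAreaRect(P[:,:2].astype(np.float32)*1000)
            print(l,round(q["confidence"],2),q["bbox"],len(P),"med",np.round(np.median(P,0),3),"z5-95",np.round(np.percentile(P[:,2],[2,50,98]),3),"rect",[np.round(x,1) for x in rect])
E
```

```text
top bench med z 0.0007106172729610671
tray_a 0.74 [361.4, 208.3, 386.0, 282.2] 1759 med [ 0.577 -0.263  0.131] z5-95 [0.08  0.131 0.184] rect [array([ 574.6, -260.3]), array([182.3,  65.6]), np.float64(5.5)]
tray_a 0.73 [161.4, 213.0, 230.1, 240.9] 1561 med [0.624 0.24  0.059] z5-95 [0.048 0.059 0.082] rect [array([623.1, 247.1]), array([213.9,  73. ]), np.float64(81.9)]
tray_b 0.74 [361.4, 208.3, 386.0, 282.2] 1759 med [ 0.577 -0.263  0.131] z5-95 [0.08  0.131 0.184] rect [array([ 574.6, -260.3]), array([182.3,  65.6]), np.float64(5.5)]
tray_b 0.73 [161.4, 213.0, 230.1, 240.9] 1561 med [0.624 0.24  0.059] z5-95 [0.048 0.059 0.082] rect [array([623.1, 247.1]), array([213.9,  73. ]), np.float64(81.9)]
tray_1 0.74 [361.4, 208.3, 386.0, 282.2] 1759 med [ 0.577 -0.263  0.131] z5-95 [0.08  0.131 0.184] rect [array([ 574.6, -260.3]), array([182.3,  65.6]), np.float64(5.5)]
tray_1 0.73 [161.4, 213.0, 230.1, 240.9] 1561 med [0.624 0.24  0.059] z5-95 [0.048 0.059 0.082] rect [array([623.1, 247.1]), array([213.9,  73. ]), np.float64(81.9)]
carrier 0.95 [167.1, 210.8, 251.8, 249.1] 1141 med [0.
[... 2024 characters left out ...]
, np.float64(83.4)]
rack 0.71 [143.6, 157.8, 248.1, 246.5] 2801 med [ 0.645 -0.193  0.113] z5-95 [-0.001  0.113  0.164] rect [array([ 542.4, -217.9]), array([285.7, 278.8]), np.float64(5.8)]
spray_bottle 0.58 [411.8, 124.3, 463.0, 202.9] 1802 med [0.593 0.429 0.13 ] z5-95 [0.009 0.13  0.224] rect [array([578.9, 448.9]), array([70.8, 91.2]), np.float64(8.4)]
ink_bottle 0.68 [260.0, 241.3, 277.8, 268.2] 324 med [ 0.774 -0.012  0.071] z5-95 [0.011 0.071 0.114] rect [array([767.9, -12. ]), array([35.3, 30. ]), np.float64(86.2)]
cap_jar 0.57 [76.1, 194.1, 126.8, 239.8] 1474 med [ 0.63  -0.436  0.097] z5-95 [0.001 0.097 0.102] rect [array([ 578.9, -471.6]), array([175.3,  93.5]), np.float64(40.3)]
```

Run:
```python
from h import *
s=telemetry.get_state(); c=eyes.get_calibration("wrist"); R0=quat(s["eef_rot"])
E=c["extrinsics"]
print("cam in tool",R0.inv().apply(E[:3,3]-s["eef_pos"]),"\n",R0.as_matrix().T@E[:3,:3], c["fx"])
psi=np.radians(5.5);t=np.radians(27)
z=np.array([np.sin(t)*np.cos(psi),np.sin(t)*np.sin(psi),-np.cos(t)]);y=np.array([-np.sin(psi),np.cos(psi),0]);x=np.cross(y,z)
Rt=R.from_matrix(np.c_[x,y,z])
ctr=np.array([.572,-.195,.126]); pos=ctr-z*.20
print(pos,"move",move_to(pos,Rt), s["clock"])
```

```text
cam in tool [ 7.01718785e-02  1.01715117e-04 -2.04013140e-01] 
 [[ 5.53344736e-04 -9.66788049e-01 -2.55578878e-01]
 [ 9.99999351e-01  7.89602229e-04 -8.21795694e-04]
 [ 9.96307907e-04 -2.55578257e-01  9.66787858e-01]] 301.1808304542309
[ 0.48161992 -0.20370261  0.3042013 ] move [-1.0292 -1.3866 -0.2479 -0.095  -0.5949 -0.3959] 1.8
```

Run:
```python
from h import *
s=telemetry.get_state(); 
print(move_to([.43,.2,.32],quat(s["eef_rot"])))
```

```text
[-0.7516 -0.6214 -0.2795  0.      0.      0.    ]
```

Call:
{"fn": "arm_command", "kwargs": {"motion": [[[1,-0.75,-0.62,-0.28,0,0,0],[1,-0.75,-0.62,-0.28,0,0,0],[1,-0.75,-0.62,-0.28,0,0,0],[1,-0.75,-0.62,-0.28,0,0,0],[1,-0.75,-0.62,-0.28,0,0,0],[1,-0.75,-0.62,-0.28,0,0,0],[1,-0.75,-0.62,-0.28,0,0,0],[1,-0.75,-0.62,-0.28,0,0,0],[1,-0.75,-0.62,-0.28,0,0,0],[1,-0.75,-0.62,-0.28,0,0,0],[1,-0.75,-0.62,-0.28,0,0,0],[1,-0.75,-0.62,-0.28,0,0,0]]]}}

```text
clock: 2.8
eef_pos: [0.4265, 0.2038, 0.3194]
eef_rot: [0.0, 0.11, 0.994, 0.0]
wrist_force: [1.4, 0.8, 0.3]
gripper_width: 0.0929
```

Run:
```python
from h import *
psi=np.radians(5.5);t=np.radians(27)
z=np.array([np.sin(t)*np.cos(psi),np.sin(t)*np.sin(psi),-np.cos(t)]);y=np.array([-np.sin(psi),np.cos(psi),0]);x=np.cross(y,z)
Rt=R.from_matrix(np.c_[x,y,z])
ctr=np.array([.572,-.195,.126]); pos=ctr-z*.20
s=telemetry.get_state();print(s["eef_pos"],s["qpos"])
print(pos,"move",move_to(pos,Rt), s["clock"])
```

```text
[0.42651448 0.20382444 0.31944942] [ 3.37230656e-01 -2.30402419e-01  1.58624368e+00  5.15820117e-05
  1.78474415e+00 -1.01282741e+00]
[ 0.48161992 -0.20370261  0.3042013 ] move [-0.286  -0.7712  0.0303 -0.0945 -0.5938 -0.3959] 2.8
```

Call:
{"fn": "arm_command", "kwargs": {"motion": [[[1,-0.29,-0.77,0.03,-0.0945,-0.594,-0.396],[1,-0.29,-0.77,0.03,-0.0945,-0.594,-0.396],[1,-0.29,-0.77,0.03,-0.0945,-0.594,-0.396],[1,-0.29,-0.77,0.03,-0.0945,-0.594,-0.396],[1,-0.29,-0.77,0.03,-0.0945,-0.594,-0.396],[1,-0.29,-0.77,0.03,-0.0945,-0.594,-0.396],[1,-0.29,-0.77,0.03,-0.0945,-0.594,-0.396],[1,-0.29,-0.77,0.03,-0.0945,-0.594,-0.396],[1,-0.29,-0.77,0.03,-0.0945,-0.594,-0.396],[1,-0.29,-0.77,0.03,-0.0945,-0.594,-0.396],[1,-0.29,-0.77,0.03,-0.0945,-0.594,-0.396],[1,-0.29,-0.77,0.03,-0.0945,-0.594,-0.396]]]}}

```text
clock: 3.8
eef_pos: [0.4822, -0.206, 0.3022]
eef_rot: [0.232, -0.044, 0.972, 0.011]
wrist_force: [-0.5, 0.7, -0.1]
gripper_width: 0.0932
```

Run:
```python
from h import *
s=telemetry.get_state();print(s["eef_pos"],s["qpos"],np.abs(s["joint_vel"]).max())
c=eyes.get_calibration("wrist");p,d=eyes.camera("wrist");np.savez("w1.npz",p=p,d=d,E=c["extrinsics"])
cv2.imwrite("pics/w1.png",p[:,:,::-1])
for l in ["tray_a_mid","tray_b_mid"]: print(l,models.tip_of("wrist",l))
```

```text
[ 0.4821642  -0.20596882  0.3021998 ] [-0.78639296 -0.53778282  1.92923284  0.35800775  1.4458242  -2.43814004] 0.07688934399152995
tray_a_mid [{'pixel': [324.7, 179.8], 'confidence': 0.9}]
tray_b_mid [{'pixel': [234.7, 178.7], 'confidence': 0.86}]
```

View pics/w1.png

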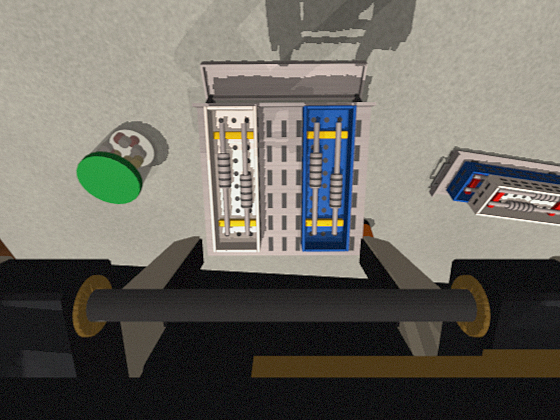

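The wrist view shows the white tray at (233,180) and the blue one at (327,180), lying in line. The jaws are clear of both. I'll fit the plate plane and the tray lips.

```bash
cat > rackfit.py <<'E'
from h import *
def fit(f):
    z=np.load(f);d=z["d"];c=eyes.get_calibration("wrist");c["extrinsics"]=z["E"];W=cloud(d,c)
    v,u=np.mgrid[0:420,0:560]
    ok=(d>0)
    pl=ok&(v>115)&(v<245)&(u>262)&(u<298)
    P=W[pl]
    for _ in range(5):
        m=P.mean(0);n=np.linalg.svd(P-m,full_matrices=False)[2][2];n*=np.sign(n[2])
        r=(P-m)@n; P=P[abs(r-np.median(r))<.003]
    print("plate n",n,"tilt",np.degrees(np.arccos(n[2])),"az",np.degrees(np.arctan2(-n[1],-n[0])),"npts",len(P),"center",m)
    h=(W-m)@n
    return W,h,n,m,ok,u,v
if __name__=="__main__":
    W,h,n,m,ok,u,v=fit("w1.npz")
    ex=np.array([0,1,0.]);e1=np.cross(np.array([0,1,0]),n);e1/=np.linalg.norm(e1);e2=np.cross(n,e1) # e1 upslope, e2 left
    for name,(a,b) in {"white":(200,264),"blue":(296,360)}.items():
        s=ok&(u>a)&(u<b)&(v>95)&(v<262)&(h>.031)&(h<.042)
        P=W[s];q=np.c_[(P-m)@e1,(P-m)@e2]*1000
        print(name,len(P),"h med",np.median(h[s]),"minmax",np.percentile(q,[1,99],axis=0).round(1).tolist())
        r=cv2.minAreaRect(q.astype(np.float32));print(r)
        cc=np.array(r[0])/1000; C=m+e1*cc[0]+e2*cc[1]+n*.018; print("centre",C)
    print("e1",e1,"e2",e2)
E
python3 rackfit.py
```

```text
plate n [-0.45055009 -0.0421698   0.89175463] tilt 26.905432123163855 az 5.347093112852402 npts 4499 center [ 0.58110881 -0.19846973  0.11233934]
white 1325 h med 0.03548602313138926 minmax [[-94.0, -98.8], [96.2, -22.4]]
((1.4928359985351562, -60.571842193603516), (189.35256958007812, 64.41260528564453), 4.940268516540527)
centre [ 0.5754832  -0.25974675  0.12678428]
blue 1354 h med 0.0355968872905649 minmax [[-105.0, 21.6], [84.7, 98.0]]
((-9.943443298339844, 60.27971649169922), (188.6812286376953, 64.23345947265625), 4.978607177734375)
centre [ 0.56297759 -0.13900269  0.12617576]
e1 [ 0.89254859 -0.          0.45095123] e2 [-0.01901653  0.99911046  0.0376386 ]
```

```bash
cat > pick.py <<'E'
from h import *
def pose(C,n,e1,e2,ang,h):
    a=np.radians(ang);d=np.cos(a)*e1+np.sin(a)*e2;d/=np.linalg.norm(d);y=np.cross(n,d)
    return C+n*(h-.019),R.from_matrix(np.c_[-d,y,-n])
n=np.array([-0.45055009,-0.0421698,0.89175463]);e1=np.array([0.89254859,0,0.45095123]);e2=np.array([-0.01901653,0.99911046,0.0376386])
BLUE=np.array([0.56297759,-0.13900269,0.12617576]);WHITE=np.array([0.5754832,-0.25974675,0.12678428])
E
python3 - <<'E'
from pick import *
s=telemetry.get_state();print(s["clock"])
p1,Rt=pose(BLUE,n,e1,e2,4.96,.08);p2,_=pose(BLUE,n,e1,e2,4.96,.009)
print(move_to(p1,Rt)); print(move_to(p2,Rt,(p1,Rt)))
E
```

```text
3.95
[ 0.0074  0.1092  0.2719  0.0017  0.0007 -0.0019]
[0.    0.    0.142 0.    0.    0.   ]
```

Call:
{"fn": "arm_command", "kwargs": {"motion": [[[1,0.007,0.109,0.272,0,0,0],[1,0.007,0.109,0.272,0,0,0],[1,0.007,0.109,0.272,0,0,0],[1,0.007,0.109,0.272,0,0,0],[1,0.007,0.109,0.272,0,0,0],[1,0.007,0.109,0.272,0,0,0],[1,0.007,0.109,0.272,0,0,0],[1,0.007,0.109,0.272,0,0,0]]]}}

```text
clock: 4.62
eef_pos: [0.5369, -0.1428, 0.1838]
eef_rot: [0.235, -0.047, 0.971, 0.01]
wrist_force: [0.6, -1.2, 0.6]
gripper_width: 0.0931
```

Run:
```python
from pick import *
s=telemetry.get_state();print(s["clock"],s["qpos"])
p1,Rt=pose(BLUE,n,e1,e2,4.96,.08);p2,_=pose(BLUE,n,e1,e2,4.96,.009)
print(move_to(p1,Rt)); print(move_to(p2,Rt))
p,d=eyes.camera("wrist"); cv2.imwrite("pics/w2.png",p[:,:,::-1])
```

```text
4.6167 [-0.56506376 -0.47770071  2.10370484  0.30990881  1.14796517 -2.30785252]
[ 0.0052  0.0028  0.0046 -0.0018  0.0054  0.0006]
[ 0.0058  0.003   0.1466 -0.0018  0.0054  0.0006]
```

View pics/w2.png

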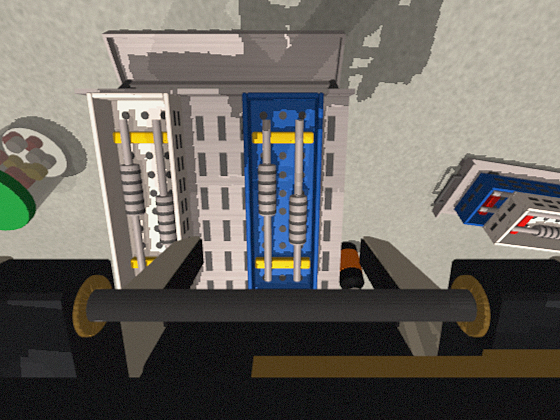

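The blue tray is centred between the jaws, at columns 245–325 with the jaws symmetric about 281. I'll descend.

Call:
{"fn": "arm_command", "kwargs": {"motion": [[[1,0.006,0.003,0.04,0,0.005,0],[1,0.006,0.003,0.08,0,0.005,0],[1,0.006,0.003,0.12,0,0.005,0],[1,0.006,0.003,0.146,0,0.005,0],[1,0.006,0.003,0.146,0,0.005,0],[1,0.006,0.003,0.146,0,0.005,0],[1,0.006,0.003,0.146,0,0.005,0]]]}}

```text
clock: 5.25
eef_pos: [0.5666, -0.1385, 0.1162]
eef_rot: [0.232, -0.047, 0.972, 0.01]
wrist_force: [0.0, -0.3, -0.1]
gripper_width: 0.093
```

Run:
```python
from pick import *
s=telemetry.get_state();print(s["clock"],s["wrist_force"])
p2,Rt=pose(BLUE,n,e1,e2,4.96,.009)
print(move_to(p2,Rt))
```

```text
5.25 [ 0.00473837 -0.33706931 -0.08119305]
[-0.0026 -0.0003 -0.0012 -0.0005 -0.0016 -0.0011]
```

Within about 1 mm, so I'll close the gripper.

Call:
{"fn": "arm_command", "kwargs": {"motion": [[[-1,0,0,0,0,0,0],[-1,0,0,0,0,0,0],[-1,0,0,0,0,0,0],[-1,0,0,0,0,0,0],[-1,0,0,0,0,0,0],[-1,0,0,0,0,0,0],[-1,0,0,0,0,0,0],[-1,0,0,0,0,0,0]]], "squeeze": 35}}

```text
clock: 5.92
eef_pos: [0.566, -0.1375, 0.1142]
eef_rot: [0.231, -0.047, 0.972, 0.011]
wrist_force: [0.0, -0.4, -1.0]
gripper_width: 0.0443
```

Run:
```python
from pick import *
s=telemetry.get_state();print(s["clock"],s["wrist_force"],s["torque"],s["gripper_width"],s["qpos"])
R0=quat(s["eef_rot"])
print("lift 25mm along n, then vertical:",R0.inv().apply(n*.025)/.5,R0.inv().apply(np.array([-.04,.03,.18]))/.5)
```

```text
5.9167 [ 0.02527119 -0.40588231 -0.98471478] [ 0.0451282   0.20595995 -0.00714002] 0.04427170359919335 [-0.51340184 -0.32860913  2.12123007  0.31475033  0.98085652 -2.30761345]
lift 25mm along n, then vertical: [ 1.58442003e-04  5.20366611e-05 -4.99997218e-02] [-0.09591055  0.0673155  -0.35478133]
```

Run:
```python
from h import *
p,d=eyes.camera("wrist"); cv2.imwrite("pics/w3.png",p[:,:,::-1])
p,d=eyes.camera("scene"); cv2.imwrite("pics/s3.png",cv2.resize(p[120:280,120:420,::-1],None,fx=2.6,fy=2.6,interpolation=cv2.INTER_CUBIC))
s=telemetry.get_state();print(s["gripper_width"])
```

```text
0.03628837089950488
```

View pics/w3.png

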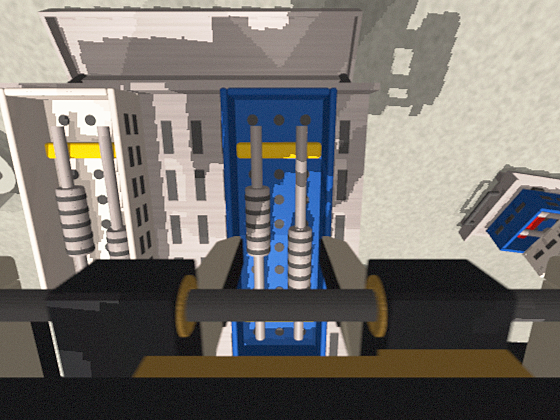

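View pics/s3.png

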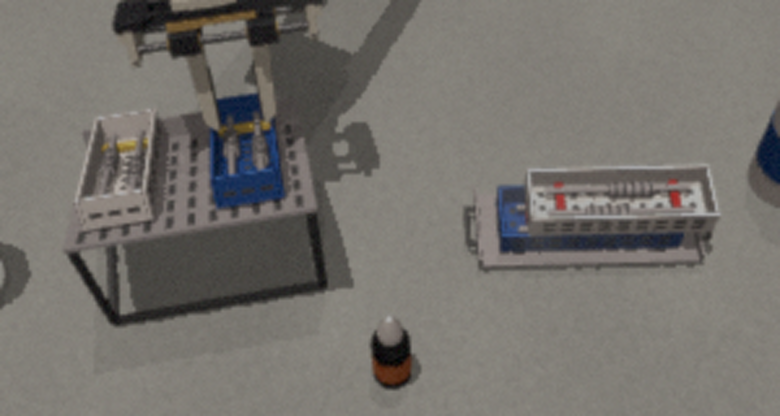

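Run:
```python
from pick import *
s=telemetry.get_state();R0=quat(s["eef_rot"]);print(s["gripper_width"],s["clock"])
def proj(n_,P):
    c=eyes.get_calibration(n_);E=c["extrinsics"];q=(P-E[:3,3])@E[:3,:3];return np.array([c["cx"]+c["fx"]*q[0]/q[2],c["cy"]+c["fy"]*q[1]/q[2]]),q[2]
for off in [(0,0,0),(0,.032,0),(0,-.032,0),(0,.018,0),(0,-.018,0)]:
    P=s["eef_pos"]+R0.apply(off)
    uv,dz=proj("scene",P);wv,wz=proj("wrist",P);print(off,"scene crop",((uv-120)*2.6).round(0),"wrist",wv.round(0),round(wz,3))
print("blue centre",((proj("scene",BLUE)[0]-120)*2.6).round(),proj("wrist",BLUE))
p,d=eyes.camera("wrist")
for r in range(235,350,15): print(r,[(c,round(float(d[r,c]),3)) for c in range(200,360,10)])
```

```text
0.03628837089950488 6.0167
(0, 0, 0) scene crop [247. 157.] wrist [281. 229.] 0.215
(0, 0.032, 0) scene crop [279. 152.] wrist [326. 229.] 0.215
(0, -0.032, 0) scene crop [215. 162.] wrist [236. 229.] 0.215
(0, 0.018, 0) scene crop [265. 154.] wrist [306. 229.] 0.215
(0, -0.018, 0) scene crop [229. 160.] wrist [256. 229.] 0.215
blue centre [244. 148.] (array([279.46468823, 238.79821881]), np.float64(0.20391990571996635))
235 [(200, 0.222), (210, 0.223), (220, 0.222), (230, 0.183), (240, 0.214), (250, 0.197), (260, 0.196), (270, 0.2), (280, 0.214), (290, 0.2), (300, 0.195), (310, 0.198), (320, 0.208), (330, 0.184), (340, 0.222), (350, 0.222)]
250 [(200, 0.225), (210, 0.226), (220, 0.156), (230, 0.156), (240, 0.156), (250, 0.173), (260, 0.197), (270, 0.203), (280, 0.217), (290, 0.2), (300, 0.198), (310, 0.201), (320, 0.155), (330, 0.156), (340, 0.156), (350, 0.224)]
265 [(200, 0.079), (210, 0.083), (220, 0.139), (230, 0.139), (240, 0.142), (250, 0.174), (260, 0.204), (270, 0.22), (280, 0.218), (290, 0.203), (300, 0.2), (310, 0.204), (320, 0.142), (330, 0.139), (340, 0.14), (350, 0.139)
[... 442 characters left out ...]
 (350, 0.075)]
310 [(200, 0.069), (210, 0.072), (220, 0.074), (230, 0.073), (240, 0.073), (250, 0.073), (260, 0.072), (270, 0.074), (280, 0.073), (290, 0.073), (300, 0.073), (310, 0.073), (320, 0.074), (330, 0.074), (340, 0.073), (350, 0.074)]
325 [(200, 0.07), (210, 0.081), (220, 0.097), (230, 0.114), (240, 0.214), (250, 0.233), (260, 0.214), (270, 0.232), (280, 0.233), (290, 0.233), (300, 0.214), (310, 0.232), (320, 0.207), (330, 0.121), (340, 0.101), (350, 0.084)]
340 [(200, 0.073), (210, 0.083), (220, 0.096), (230, 0.115), (240, 0.214), (250, 0.235), (260, 0.236), (270, 0.236), (280, 0.235), (290, 0.235), (300, 0.236), (310, 0.235), (320, 0.208), (330, 0.245), (340, 0.101), (350, 0.088)]
```

Run:
```python
from pick import *
s=telemetry.get_state();R0=quat(s["eef_rot"]);c=eyes.get_calibration("wrist")
p,d=eyes.camera("wrist"); W=cloud(d,c); T=R0.inv().apply((W-s["eef_pos"]).reshape(-1,3)).reshape(W.shape)
print(s["gripper_width"])
for r in range(230,285,4): print(r,[(cc,(T[r,cc]*1000).round(0).astype(int).tolist()) for cc in (222,230,238,246,318,326,334,342)])
cv2.imwrite("pics/w4.png",cv2.resize(p[200:300,180:380,::-1],None,fx=4,fy=4,interpolation=cv2.INTER_NEAREST))
```

```text
0.03231282627447376
230 [(222, [-3, -43, 6]), (230, [10, -31, -32]), (238, [3, -29, -9]), (246, [0, -25, -1]), (318, [0, 26, -2]), (326, [10, 27, -30]), (334, [-3, 39, 6]), (342, [-2, 44, 5])]
234 [(222, [-6, -44, 7]), (230, [7, -31, -30]), (238, [0, -30, -10]), (246, [-3, -25, -2]), (318, [-3, 26, -2]), (326, [7, 27, -30]), (334, [-6, 39, 7]), (342, [-5, 45, 4])]
238 [(222, [-9, -44, 6]), (230, [5, -32, -30]), (238, [9, -25, -41]), (246, [9, -20, -41]), (318, [9, 21, -42]), (326, [5, 27, -30]), (334, [-9, 39, 5]), (342, [-9, 45, 5])]
242 [(222, [-12, -44, 6]), (230, [9, -28, -47]), (238, [9, -24, -49]), (246, [9, -20, -47]), (318, [9, 20, -48]), (326, [9, 25, -48]), (334, [9, 29, -48]), (342, [-12, 45, 5])]
246 [(222, [-16, -44, 7]), (230, [9, -27, -54]), (238, [9, -23, -54]), (246, [9, -19, -53]), (318, [9, 20, -53]), (326, [9, 24, -53]), (334, [9, 28, -53]), (342, [-15, 45, 6])]
250 [(222, [-19, -44, 6]), (230, [9, -27, -59]), (238, [9, -22, -59]), (246, [9, -18, -58]), (318, [9, 19, -58]), (326, [9, 23, -59]), (334, [9, 27, -59]), (342, [-18, 45, 5])]
254 [(222, [9, -30, -64]), (
[... 689 characters left out ...]
2, [9, -26, -82]), (230, [9, -23, -82]), (238, [10, -19, -82]), (246, [8, -16, -79]), (318, [7, 17, -78]), (326, [9, 20, -81]), (334, [9, 24, -80]), (342, [9, 27, -81])]
274 [(222, [9, -26, -85]), (230, [9, -22, -85]), (238, [9, -19, -86]), (246, [6, -16, -80]), (318, [7, 16, -81]), (326, [9, 19, -85]), (334, [9, 23, -85]), (342, [9, 26, -86])]
278 [(222, [8, -25, -88]), (230, [8, -22, -88]), (238, [9, -18, -88]), (246, [4, -16, -80]), (318, [6, 16, -82]), (326, [9, 19, -89]), (334, [9, 22, -89]), (342, [9, 26, -88])]
282 [(222, [9, -24, -92]), (230, [9, -21, -92]), (238, [9, -18, -92]), (246, [2, -16, -80]), (318, [5, 16, -84]), (326, [9, 18, -92]), (334, [9, 22, -92]), (342, [9, 25, -92])]
```

View pics/w4.png

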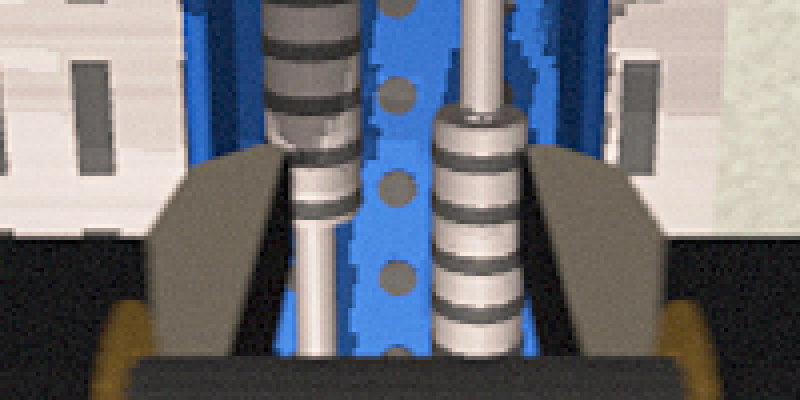

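Run:
```python
from pick import *
s=telemetry.get_state();R0=quat(s["eef_rot"]);c=eyes.get_calibration("wrist")
E=c["extrinsics"]; p_rel=R0.inv().apply(E[:3,3]-s["eef_pos"]);Rr=R0.as_matrix().T@E[:3,:3];print(p_rel,Rr.round(3))
z=np.load("w1.npz");c["extrinsics"]=np.r_[np.c_[Rr,p_rel],[[0,0,0,1]]];T=cloud(z["d"],c)*1000
for r in range(232,290,6): print(r,[(cc,T[r,cc].round(0).astype(int).tolist()) for cc in (150,160,170,180,190,196,200)])
```

```text
[ 7.04532134e-02 -1.31237175e-04 -2.03758779e-01] [[ 0.001 -0.967 -0.255]
 [ 1.     0.001 -0.   ]
 [ 0.    -0.255  0.967]]
232 [(150, [-150, -285, 416]), (160, [-151, -264, 417]), (170, [-150, -242, 416]), (180, [-151, -220, 417]), (190, [-150, -198, 415]), (196, [-151, -186, 418]), (200, [-150, -176, 415])]
238 [(150, [-169, -292, 428]), (160, [-167, -269, 425]), (170, [-167, -246, 424]), (180, [-168, -225, 425]), (190, [9, -52, -42]), (196, [9, -49, -42]), (200, [-168, -180, 425])]
244 [(150, [-186, -297, 435]), (160, [-186, -275, 435]), (170, [-185, -251, 434]), (180, [9, -55, -50]), (190, [9, -49, -51]), (196, [7, -48, -47]), (200, [6, -46, -43])]
250 [(150, [-204, -303, 444]), (160, [-204, -280, 443]), (170, [9, -58, -58]), (180, [9, -52, -59]), (190, [8, -48, -57]), (196, [6, -47, -51]), (200, [3, -46, -44])]
256 [(150, [-223, -308, 452]), (160, [9, -60, -67]), (170, [9, -55, -67]), (180, [9, -50, -66]), (190, [7, -46, -63]), (196, [3, -46, -52]), (200, [0, -46, -46])]
262 [(150, [-242, -314, 461]), (160, [9, -57, -73]), (170, [9, -52, -73]), (180, [9, -48, -73]), (190, [4, -46, -63]), (196, [0, -46, -53]), (200, [-4, -46, -46])]
268 [(150, [8, -60, -78]), (160, [9, -55, -79]), (170, [9, -50, -80]), (180, [7, -47, -76]), (190, [2, -46, -64]), (196, [-3, -46, -54]), (200, [-7, -46, -47])]
274 [(150, [9, -57, -85]), (160, [9, -52, -85]), (170, [9, -48, -85]), (180, [6, -46, -79]), (190, [-2, -46, -65]), (196, [-6, -46, -55]), (200, [-773, -481, 1423])]
280 [(150, [9, -55, -91]), (160, [9, -50, -91]), (170, [8, -47, -89]), (180, [2, -47, -78]), (190, [-4, -46, -66]), (196, [-795, -498, 1393]), (200, [-793, -473, 1389])]
286 [(150, [9, -53, -95]), (160, [9, -49, -95]), (170, [6, -47, -90]), (180, [-1, -47, -79]), (190, [-8, -46, -66]), (196, [-812, -489, 1354]), (200, [-815, -467, 1358])]
```

The depth data show the physical fingertips about 40 mm behind the reported TCP, with the parallel inner faces ending at tool z ≈ -41 mm. So the fingers closed about 11 mm above the tray lip without touching anything. I'll reopen and include this offset from now on.

Call:
{"fn": "arm_command", "kwargs": {"motion": [[[1,0,0,0,0,0,0],[1,0,0,0,0,0,0],[1,0,0,0,0,0,0],[1,0,0,0,0,0,0],[1,0,0,0,0,0,0],[1,0,0,0,0,0,0],[1,0,0,0,0,0,0],[1,0,0,0,0,0,0],[1,0,0,0,0,0,0],[1,0,0,0,0,0,0]]]}}

```text
clock: 6.95
eef_pos: [0.566, -0.1376, 0.1142]
eef_rot: [0.231, -0.047, 0.972, 0.011]
wrist_force: [0.4, 0.7, -0.2]
gripper_width: 0.0897
```

```bash
sed -i 's/h-.019/h-.019-.040/' pick.py
python3 - <<'E'
from pick import *
s=telemetry.get_state();print(s["clock"],s["gripper_width"],s["wrist_force"])
c=eyes.get_calibration("wrist");p,d=eyes.camera("wrist");np.savez("w5.npz",p=p,d=d,E=c["extrinsics"])
cv2.imwrite("pics/w5.png",p[:,:,::-1])
p2,Rt=pose(BLUE,n,e1,e2,4.96,.009)
print(move_to(p2,Rt),p2)
E
```

```text
6.95 0.08970187936709022 [ 0.40916782  0.7485603  -0.22892012]
[-0.0054 -0.0024  0.0758  0.0012 -0.004  -0.0009] [ 0.58550509 -0.1368942   0.08158803]
```

View pics/w5.png

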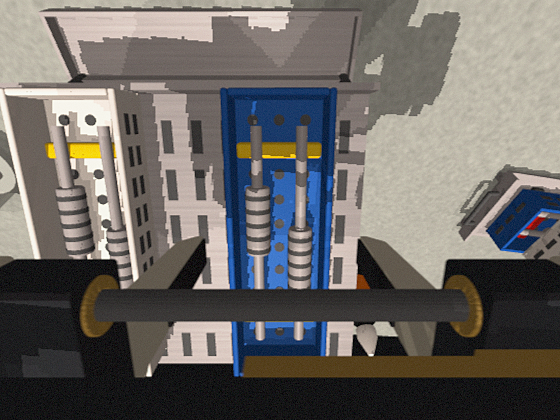

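Call:
{"fn": "arm_command", "kwargs": {"motion": [[[1,-0.005,-0.002,0.02,0,-0.004,0],[1,-0.005,-0.002,0.04,0,-0.004,0],[1,-0.005,-0.002,0.06,0,-0.004,0],[1,-0.005,-0.002,0.076,0,-0.004,0],[1,-0.005,-0.002,0.076,0,-0.004,0],[1,-0.005,-0.002,0.076,0,-0.004,0],[1,-0.005,-0.002,0.076,0,-0.004,0],[1,-0.005,-0.002,0.076,0,-0.004,0]]]}}

```text
clock: 7.67
eef_pos: [0.5856, -0.1369, 0.082]
eef_rot: [0.233, -0.047, 0.971, 0.011]
wrist_force: [0.2, 0.0, -0.1]
gripper_width: 0.0929
```

Run:
```python
from pick import *
s=telemetry.get_state();print(s["clock"],s["gripper_width"],s["wrist_force"],s["qpos"])
c=eyes.get_calibration("wrist");p,d=eyes.camera("wrist");np.savez("w6.npz",p=p,d=d,E=c["extrinsics"])
cv2.imwrite("pics/w6.png",p[:,:,::-1])
p2,Rt=pose(BLUE,n,e1,e2,4.96,.009)
print(move_to(p2,Rt),p2)
```

```text
7.6667 0.0928755637435843 [ 0.17033653  0.03516661 -0.08613343] [-0.49090966 -0.23414463  2.1089769   0.32728372  0.89292175 -2.3160167 ]
[ 0.0006  0.0001  0.0007  0.0006  0.001  -0.0007] [ 0.58550509 -0.1368942   0.08158803]
```

View pics/w6.png

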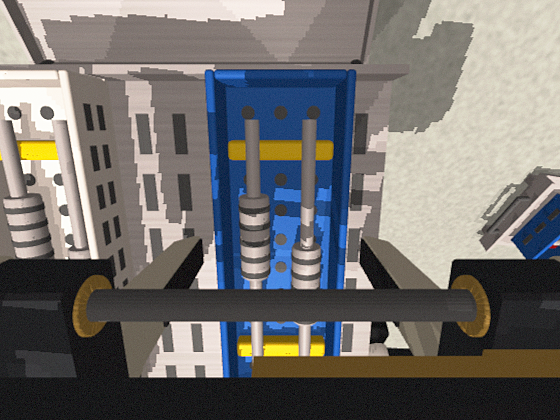

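The fingers now straddle the tray at lip level (columns 203 and 362; tray 213–355). Closing.

Call:
{"fn": "arm_command", "kwargs": {"motion": [[[-1,0,0,0,0,0,0],[-1,0,0,0,0,0,0],[-1,0,0,0,0,0,0],[-1,0,0,0,0,0,0],[-1,0,0,0,0,0,0],[-1,0,0,0,0,0,0],[-1,0,0,0,0,0,0],[-1,0,0,0,0,0,0]]], "squeeze": 35}}

```text
clock: 8.38
eef_pos: [0.5854, -0.1368, 0.0815]
eef_rot: [0.232, -0.047, 0.971, 0.011]
wrist_force: [-1.9, -0.1, 1.4]
gripper_width: 0.0638
```

Run:
```python
from pick import *
s=telemetry.get_state();print(s["clock"],s["wrist_force"],s["torque"],s["gripper_width"],s["qpos"])
```

```text
8.3833 [-1.88364504 -0.14599689  1.3746609 ] [0.01753311 0.39193425 0.01729519] 0.06381006137858183 [-0.49090294 -0.23375932  2.10932361  0.32727291  0.89278671 -2.31606879]
```

Call:
{"fn": "arm_command", "kwargs": {"motion": [[[-1,0,0,-0.02,0,0,0],[-1,0,0,-0.05,0,0,0],[-1,0,0,-0.09,0,0,0],[-1,0,0,-0.13,0,0,0],[-1,0,0,-0.17,0,0,0],[-1,0,0,-0.21,0,0,0],[-1,0,0,-0.25,0,0,0],[-1,0,0,-0.25,0,0,0]]]}}

```text
clock: 9.05
eef_pos: [0.5296, -0.1432, 0.1972]
eef_rot: [0.234, -0.047, 0.971, 0.009]
wrist_force: [-0.1, -0.8, -1.0]
gripper_width: 0.0636
```

Run:
```python
from pick import *
s=telemetry.get_state();print(s["clock"],s["eef_pos"],s["wrist_force"],s["torque"],s["gripper_width"])
for nm in ("top","scene"):
    p,d=eyes.camera(nm);np.savez(nm+"1.npz",p=p,d=d);c=eyes.get_calibration(nm);W=cloud(d,c)
    cv2.imwrite(f"pics/{nm}1.png",p[:,:,::-1])
    x,y,z=W[...,0],W[...,1],W[...,2]
    reg=(x>.5)&(x<.75)&(y>.05)&(y<.36)&(d>0)
    for lab,lo,hi in (("sheet",.005,.02),("bottomlip",.043,.053),("tray1lip",.074,.085)):
        m=reg&(z>lo)&(z<hi);P=W[m]
        r=cv2.minAreaRect((P[:,:2]*1000).astype(np.float32));print(nm,lab,len(P),np.median(P[:,2]).round(4),[np.round(q,1).tolist() for q in r])
p,d=eyes.camera("wrist");cv2.imwrite("pics/w7.png",p[:,:,::-1])
```

```text
9.05 [ 0.52958865 -0.1431569   0.19716941] [-0.07214337 -0.81348556 -0.96513492] [-0.101972    0.43523366 -0.0207004 ] 0.06362953336501055
top sheet 1037 0.012 [[625.6, 205.0], [246.8, 308.6], 0.0]
top bottomlip 614 0.0505 [[619.7, 221.3], [216.1, 63.7], 86.7]
top tray1lip 274 0.0792 [[622.8, 236.8], [191.8, 64.4], 85.7]
scene sheet 795 0.0123 [[610.1, 202.9], [284.9, 181.8], 86.5]
scene bottomlip 533 0.0503 [[620.0, 223.6], [217.7, 67.9], 85.6]
scene tray1lip 362 0.0781 [[622.0, 237.8], [190.1, 66.6], 85.8]
```

View pics/w7.png

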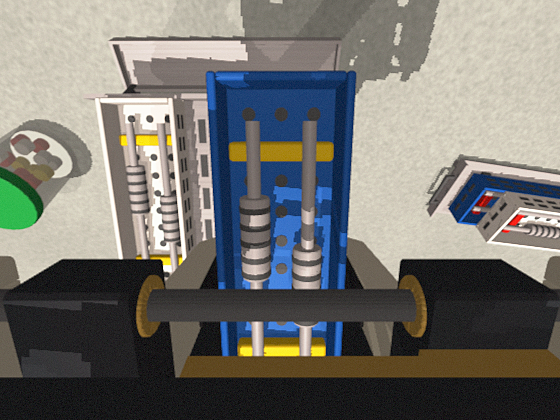

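View pics/scene1.png

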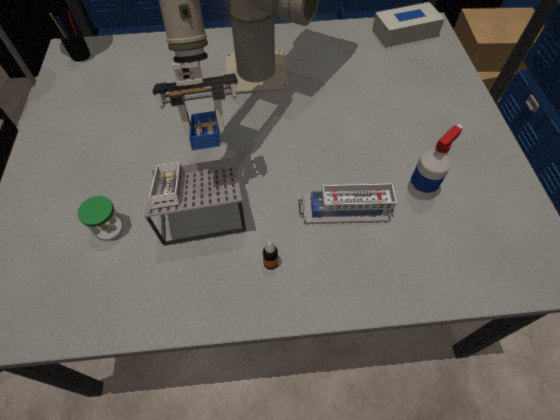

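```bash
cat > place.py <<'E'
from h import *
a=np.radians(85.75);U=np.array([np.cos(a),np.sin(a),0])
S0=np.array([.6204,.2091,0])
y=np.array([np.sin(a),-np.cos(a),0]);z=np.array([0,0,-1.]);x=np.cross(y,z)
RT=R.from_matrix(np.c_[x,y,z])
E
python3 - <<'E'
from place import *
from scipy.spatial.transform import Slerp
s=telemetry.get_state();R0=quat(s["eef_rot"]);p0=s["eef_pos"]
p1=S0+[0,0,.18]
sl=Slerp([0,1],R.concatenate([R0,RT]));print("tot deg",np.degrees((R0.inv()*RT).magnitude()),"tool x",x)
cur=(p0,R0)
for f in (.4,.8,1):
    nx=(p0+(p1-p0)*f,sl(f));print(move_to(nx[0],nx[1],cur));cur=nx
# held tray in tool frame
c=eyes.get_calibration("wrist");E=c["extrinsics"];p,d=eyes.camera("wrist");np.savez("w8.npz",p=p,d=d)
c["extrinsics"]=np.r_[np.c_[R0.as_matrix().T@E[:3,:3],R0.inv().apply(E[:3,3]-p0)],[[0,0,0,1]]]
T=cloud(d,c)*1000
v,u=np.mgrid[:420,:560]
m=(u>195)&(u<370)&(v>55)&(v<260)&(d>0)&(T[...,2]<-50)&(T[...,2]>-80)&(abs(T[...,1])<40)
P=T[m];P=P[P[:,0]<20];print(len(P))
hist=np.histogram(P[:,2],bins=np.arange(-80,-48,2));print(list(zip(hist[1],hist[0])))
top=P[P[:,2]<np.percentile(P[:,2],30)+0]
for lo in range(-100,-20,20):
    q=P[(P[:,0]>lo)&(P[:,0]<lo+20)]
    print(lo,"y range",np.percentile(q[:,1],[1,99]).round(1),"top z",np.percentile(q[:,2],[5,20]).round(1))
print("x far end",np.percentile(P[:,0],[0.5,1,2]))
E
```

```text
tot deg 102.3541986897046 tool x [0.07410849 0.99725019 0.        ]
[-0.0848  0.2726  0.0535  0.2074  0.1748  0.8684]
[0.1044 0.2709 0.0087 0.2074 0.1748 0.8684]
[ 0.1259  0.0723 -0.0006  0.1037  0.0874  0.4342]
2720
[(np.int64(-80), np.int64(0)), (np.int64(-78), np.int64(0)), (np.int64(-76), np.int64(0)), (np.int64(-74), np.int64(0)), (np.int64(-72), np.int64(8)), (np.int64(-70), np.int64(153)), (np.int64(-68), np.int64(349)), (np.int64(-66), np.int64(100)), (np.int64(-64), np.int64(97)), (np.int64(-62), np.int64(92)), (np.int64(-60), np.int64(191)), (np.int64(-58), np.int64(687)), (np.int64(-56), np.int64(559)), (np.int64(-54), np.int64(310)), (np.int64(-52), np.int64(174))]Traceback (most recent call last):
  File "<stdin>", line 20, in <module>
    return _quantile_unchecked(
        a, q, axis, out, overwrite_input, method, keepdims, weights)
    return _ureduce(a,
                    func=_quantile_ureduce_func,
    ...<5 lines>...
                    overwrite_input=overwrite_input,
                    method=method)
    r = func(a, **kwargs)
    result = _quantile(arr,
                       quantiles=q,
    ...<2 lines>...
                       out=out,
                       weights=wgt)
    slices_having_nans = np.isnan(arr[-1, ...])
                                  ~~~^^^^^^^^^
IndexError: index -1 is out of bounds for axis 0 with size 0
```

```bash
cat > held.py <<'E'
from h import *
def held(f=None):
    s=telemetry.get_state();R0=quat(s["eef_rot"]);p0=s["eef_pos"]
    c=eyes.get_calibration("wrist");E=c["extrinsics"];p,d=eyes.camera("wrist")
    c["extrinsics"]=np.r_[np.c_[R0.as_matrix().T@E[:3,:3],R0.inv().apply(E[:3,3]-p0)],[[0,0,0,1]]]
    T=cloud(d,c)*1000
    v,u=np.mgrid[:420,:560]
    m=(u>195)&(u<370)&(v>55)&(v<260)&(d>0)&(T[...,2]<-64.5)&(T[...,2]>-74)&(abs(T[...,1])<38)
    P=T[m];print("lip pts",len(P),"x",P[:,0].min().round(1),P[:,0].max().round(1))
    xs=np.arange(int(P[:,0].min()),P[:,0].max(),4);L=[];Rr=[]
    for a in xs:
        q=P[(P[:,0]>=a)&(P[:,0]<a+4)]
        if len(q)>2:
            L.append((a+2,q[:,1].min()));Rr.append((a+2,q[:,1].max()))
    L=np.array(L);Rr=np.array(Rr);print("mid y line",np.polyfit(L[:,0],(L[:,1]+Rr[:,1])/2,1),"width",np.median(Rr[:,1]-L[:,1]))
    A=np.c_[P[:,:2],np.ones(len(P))];k=np.linalg.lstsq(A,P[:,2],rcond=None)[0];print("lip plane z=",k,"; far-end x (expect -95)",np.percentile(P[:,0],.5))
    if f: cv2.imwrite(f,p[:,:,::-1])
if __name__=="__main__": held()
E
python3 held.py
```

```text
lip pts 4990 x 7.0 93.6
mid y line [-0.0019855   0.03964014] width 63.89793927622263
lip plane z= [ 1.01886565e-02 -4.12920100e-06 -6.75099112e+01] ; far-end x (expect -95) 8.028989960323331
```

Call:
{"fn": "arm_command", "kwargs": {"motion": [[[-1,-0.028,0.09,0.018,0.07,0.058,0.29],[-1,-0.056,0.18,0.036,0.14,0.116,0.58],[-1,-0.085,0.273,0.053,0.207,0.175,0.868],[-1,-0.085,0.273,0.053,0.207,0.175,0.868],[-1,-0.085,0.273,0.053,0.207,0.175,0.868],[-1,-0.085,0.273,0.053,0.207,0.175,0.868],[-1,-0.085,0.273,0.053,0.207,0.175,0.868]]]}}

```text
clock: 9.88
eef_pos: [0.5652, 0.0021, 0.1864]
eef_rot: [0.158, 0.27, 0.95, 0.008]
wrist_force: [0.5, 1.0, -1.6]
gripper_width: 0.0633
```

Call:
{"fn": "arm_command", "kwargs": {"motion": [[[-1,0.035,0.09,0.003,0.07,0.058,0.29],[-1,0.07,0.18,0.006,0.14,0.116,0.58],[-1,0.104,0.271,0.009,0.207,0.175,0.868],[-1,0.104,0.271,0.009,0.207,0.175,0.868],[-1,0.104,0.271,0.009,0.207,0.175,0.868],[-1,0.104,0.271,0.009,0.207,0.175,0.868],[-1,0.104,0.271,0.009,0.207,0.175,0.868],[-1,0.104,0.271,0.009,0.207,0.175,0.868]]]}}

```text
clock: 10.55
eef_pos: [0.5938, 0.1408, 0.1803]
eef_rot: [0.061, 0.58, 0.812, 0.002]
wrist_force: [-0.5, 0.1, -2.4]
gripper_width: 0.0635
```

Run:
```python
from place import *
s=telemetry.get_state();print(s["eef_pos"],s["qpos"],s["clock"])
print(move_to(S0+[0,0,.18],RT))
```

```text
[0.59384777 0.1408056  0.18034509] [ 0.20752875  0.06917133  1.55892758 -0.08701903  1.42789404 -0.11454666] 10.55
[ 0.1118  0.0947 -0.003   0.1186  0.1015  0.515 ]
```

Call:
{"fn": "arm_command", "kwargs": {"motion": [[[-1,0.04,0.032,-0.001,0.04,0.033,0.17],[-1,0.075,0.063,-0.002,0.08,0.067,0.34],[-1,0.112,0.095,-0.003,0.119,0.102,0.515],[-1,0.112,0.095,-0.003,0.119,0.102,0.515],[-1,0.112,0.095,-0.003,0.119,0.102,0.515],[-1,0.112,0.095,-0.003,0.119,0.102,0.515],[-1,0.112,0.095,-0.003,0.119,0.102,0.515],[-1,0.112,0.095,-0.003,0.119,0.102,0.515]]]}}

```text
clock: 11.22
eef_pos: [0.6205, 0.2086, 0.1824]
eef_rot: [0.001, 0.733, 0.68, 0.001]
wrist_force: [-0.1, -0.2, -2.6]
gripper_width: 0.0636
```

Run:
```python
from place import *
from held import held
s=telemetry.get_state();print(s["eef_pos"],s["clock"],s["wrist_force"],s["torque"])
print(move_to(S0+[0,0,.18],RT),move_to(S0+[0,0,.08],RT))
held("pics/w9.png")
p,d=eyes.camera("scene");cv2.imwrite("pics/s9.png",cv2.resize(p[100:260,250:500,::-1],None,fx=3,fy=3,interpolation=cv2.INTER_CUBIC))
```

```text
[0.62047835 0.2086293  0.18235768] 11.2167 [-0.09003307 -0.19390003 -2.63714111] [-0.08553637  0.07137919 -0.01240457]
[ 0.0009 -0.0002  0.0047  0.0034 -0.0012 -0.0003] [ 0.0007 -0.0008  0.2047  0.0034 -0.0012 -0.0003]
lip pts 5063 x 6.9 93.8
mid y line [-4.16792043e-04  6.83834161e-01] width 63.88669957393285
lip plane z= [ 1.15373132e-02  3.92014591e-04 -6.77692074e+01] ; far-end x (expect -95) 8.11525051371609
```

View pics/w9.png

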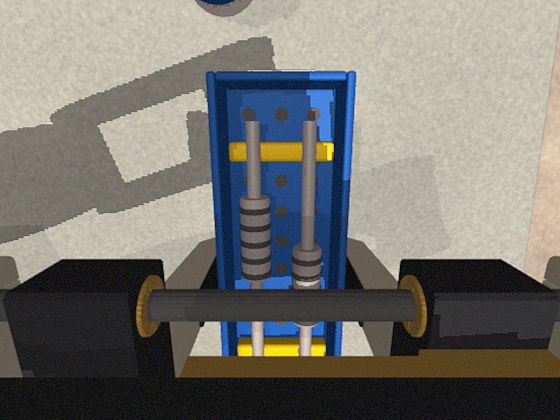

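View pics/s9.png

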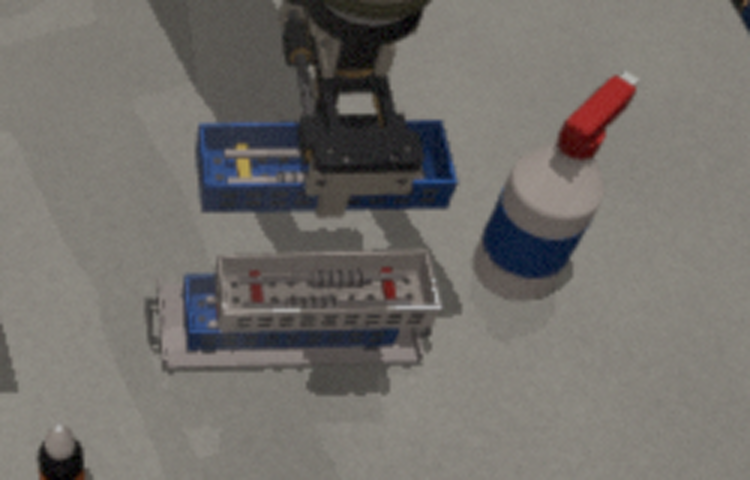

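Call:
{"fn": "arm_command", "kwargs": {"motion": [[[-1,0.001,-0.001,0.05,0.003,0.003,0],[-1,0.001,-0.001,0.1,0.003,0.003,0],[-1,0.001,-0.001,0.15,0.003,0.003,0],[-1,0.001,-0.001,0.19,0.003,0.003,0],[-1,0.001,-0.001,0.214,0.003,0.003,0],[-1,0.001,-0.001,0.214,0.003,0.003,0],[-1,0.001,-0.001,0.214,0.003,0.003,0],[-1,0.001,-0.001,0.214,0.003,0.003,0]]]}}

```text
clock: 11.98
eef_pos: [0.6217, 0.2101, 0.0772]
eef_rot: [-0.001, 0.733, 0.68, 0.002]
wrist_force: [0.1, 0.1, -1.6]
gripper_width: 0.0642
```

Run:
```python
from place import *
s=telemetry.get_state();print(s["eef_pos"],s["clock"],s["wrist_force"])
print(move_to(S0+[0,0,.0423],RT))
for nm in ("top","scene"):
    p,d=eyes.camera(nm);c=eyes.get_calibration(nm);W=cloud(d,c);cv2.imwrite(f"pics/{nm}10.png",cv2.resize(p[150:300,130:330,::-1] if nm=="top" else p[120:250,270:470,::-1],None,fx=4,fy=4,interpolation=cv2.INTER_CUBIC))
    X,Y,Z=W[...,0],W[...,1],W[...,2]
    zl=s["eef_pos"][2]+.0677;print("lip z exp",zl)
    reg=(X>.5)&(X<.75)&(Y>.08)&(Y<.36)&(d>0)
    m=reg&(abs(Z-zl)<.006)&((Y<.16)|(Y>.26))&(abs(X-.6204)<.045);P=W[m]
    r=cv2.minAreaRect((P[:,:2]*1000).astype(np.float32));print(nm,len(P),np.median(P[:,2]),[np.round(q,1).tolist() for q in r])
```

```text
[0.62174452 0.21012905 0.07717538] 11.9833 [ 0.14770077  0.05804569 -1.61847227]
[-0.0026 -0.0027  0.0697  0.0028 -0.0056 -0.0024]
lip z exp 0.14487538300341607
top 98 0.14667762726847733 [[621.7, 199.1], [173.5, 64.0], 85.2]
lip z exp 0.14487538300341607
scene 239 0.14494967319476182 [[622.6, 209.5], [190.2, 66.1], 85.7]
```

View pics/scene10.png

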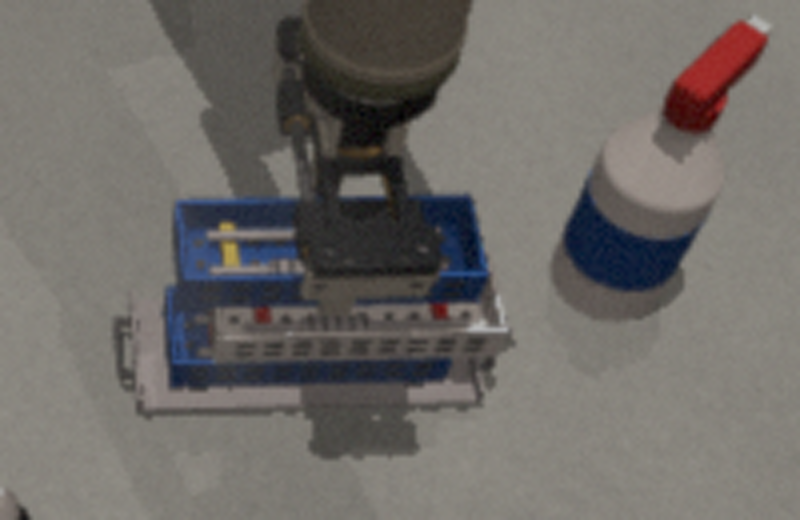

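View pics/top10.png

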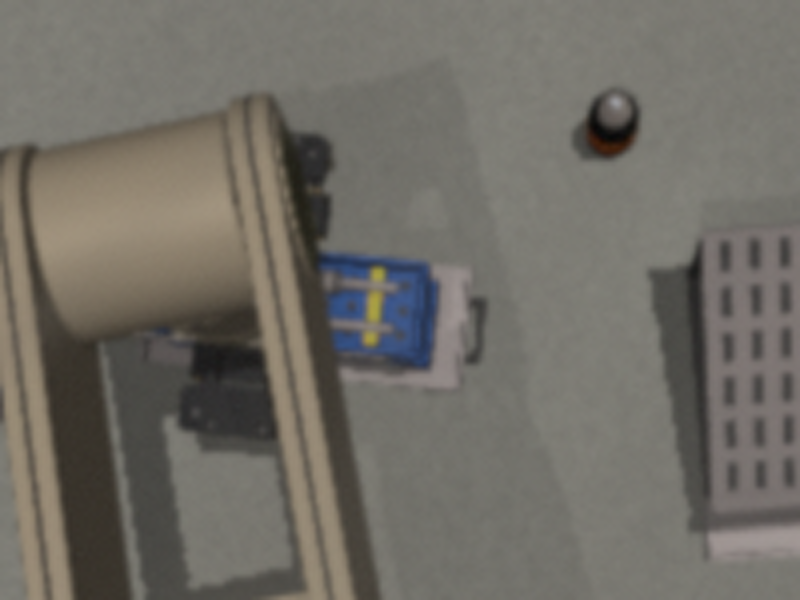

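Call:
{"fn": "arm_command", "kwargs": {"motion": [[[-1,0,-0.0055,0.01,0.002,0,0],[-1,0,-0.0055,0.02,0.002,0,0],[-1,0,-0.0055,0.03,0.002,0,0],[-1,0,-0.0055,0.04,0.002,0,0],[-1,0,-0.0055,0.04,0.002,0,0],[-1,0,-0.0055,0.04,0.002,0,0],[-1,0,-0.0055,0.04,0.002,0,0]]]}}

```text
clock: 12.67
eef_pos: [0.6178, 0.2101, 0.055]
eef_rot: [-0.002, 0.734, 0.68, 0.001]
wrist_force: [-0.2, 0.7, -3.1]
gripper_width: 0.064
```

```bash
cat > chk.py <<'E'
from place import *
import sys
tag=sys.argv[1]; tgt=S0+U*float(sys.argv[2])+[0,0,float(sys.argv[3])]
s=telemetry.get_state();print(s["eef_pos"],s["clock"],s["wrist_force"],s["torque"])
print("to seat",move_to(tgt,RT))
nm="scene"
p,d=eyes.camera(nm);c=eyes.get_calibration(nm);W=cloud(d,c);cv2.imwrite(f"pics/{nm}{tag}.png",cv2.resize(p[120:250,270:470,::-1],None,fx=4,fy=4,interpolation=cv2.INTER_CUBIC))
X,Y,Z=W[...,0],W[...,1],W[...,2]
zl=s["eef_pos"][2]+.0677
cy=tgt[1];reg=(X>.5)&(X<.75)&(Y>cy-.11)&(Y<cy+.11)&(d>0)
m=reg&(abs(Z-zl)<.006)&(abs(Y-cy)>.05)&(abs(X-tgt[0])<.045);P=W[m]
r=cv2.minAreaRect((P[:,:2]*1000).astype(np.float32));print("held lip",len(P),np.median(P[:,2]),[np.round(q,1).tolist() for q in r])
E
python3 chk.py 11 0 .0423
```

```text
[0.61777539 0.21011484 0.05501867] 12.6667 [-0.1826697  0.7215289 -3.0925728] [-0.11330856  0.09187592 -0.0773448 ]
to seat [-0.0017  0.0054  0.0254 -0.0029 -0.0045 -0.0027]
held lip 227 0.12251844150559199 [[618.0, 209.5], [190.5, 66.2], 85.3]
```

Call:
{"fn": "arm_command", "kwargs": {"motion": [[[-1,-0.001,0.003,0.005,0,0,-0.002],[-1,-0.001,0.003,0.01,0,0,-0.002],[-1,-0.001,0.003,0.015,0,0,-0.002],[-1,-0.001,0.003,0.02,0,0,-0.002],[-1,-0.001,0.003,0.02,0,0,-0.002],[-1,-0.001,0.003,0.02,0,0,-0.002],[-1,-0.001,0.003,0.02,0,0,-0.002]]]}}

```text
clock: 13.3
eef_pos: [0.6192, 0.2095, 0.0451]
eef_rot: [-0.002, 0.733, 0.68, 0.001]
wrist_force: [0.1, 0.2, -1.8]
gripper_width: 0.0638
```

```bash
python3 chk.py 12 0 .0423
```

```text
[0.61921918 0.2095359  0.04508808] 13.3 [ 0.13221658  0.19389416 -1.77353292] [-0.11338085  0.01936295 -0.03408475]
to seat [-0.0007  0.0024  0.0056 -0.0027 -0.0046 -0.0008]
held lip 223 0.11266662566098817 [[620.1, 208.7], [190.1, 65.2], 85.8]
```

View pics/scene12.png

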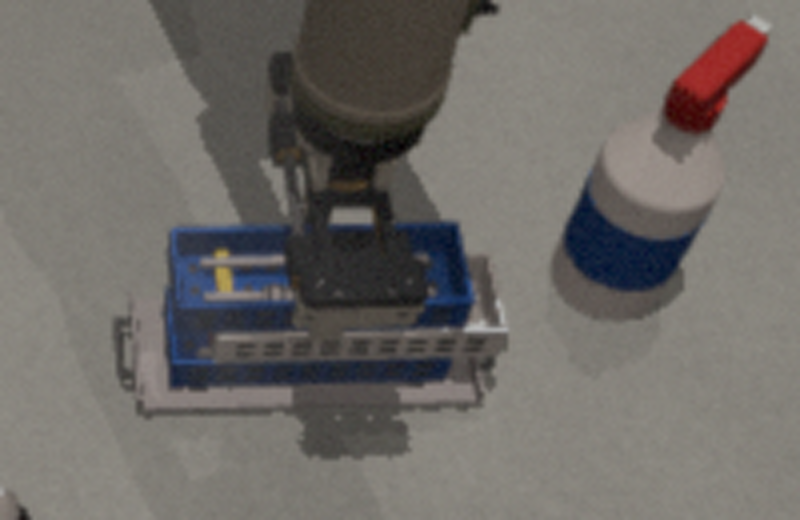

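Aligned in the scene view at (620.1, 208.7) mm, yaw 85.8°, with about 3 mm left to go. No contact force yet.

Call:
{"fn": "arm_command", "kwargs": {"motion": [[[-1,0,0,0.002,0,0,0],[-1,0,0,0.004,0,0,0],[-1,0,0,0.005,0,0,0],[-1,0,0,0.006,0,0,0],[-1,0,0,0.006,0,0,0],[-1,0,0,0.006,0,0,0]]]}}

```text
clock: 13.85
eef_pos: [0.6193, 0.2096, 0.0422]
eef_rot: [-0.002, 0.733, 0.68, 0.001]
wrist_force: [-1.3, 0.5, -2.5]
gripper_width: 0.0637
```

```bash
python3 chk.py 13 0 .0423
```

```text
[0.61926028 0.20957823 0.04218241] 13.85 [-1.33120625  0.49032533 -2.50835179] [-0.06994736  0.07128353 -0.02263577]
to seat [-0.0008  0.0023 -0.0002 -0.0025 -0.0046 -0.0008]
held lip 243 0.10981261670146047 [[619.0, 208.7], [189.6, 66.5], 86.1]
```

Call:
{"fn": "arm_command", "kwargs": {"motion": [[[-1,0,0,0.001,0,0,0],[-1,0,0,0.002,0,0,0],[-1,0,0,0.003,0,0,0],[-1,0,0,0.003,0,0,0],[-1,0,0,0.003,0,0,0]]]}}

```text
clock: 14.32
eef_pos: [0.6195, 0.2094, 0.0412]
eef_rot: [-0.002, 0.733, 0.68, 0.001]
wrist_force: [-3.2, -2.9, 5.5]
gripper_width: 0.0637
```

```bash
python3 chk.py 14 0 .0423
```

```text
[0.61951437 0.20943707 0.04122312] 14.3167 [-3.24898952 -2.92457802  5.54221886] [-0.10294188  0.53369956  0.11476361]
to seat [-0.0005  0.0018 -0.0022 -0.0018 -0.0046 -0.0009]
held lip 230 0.1086675071014801 [[619.6, 208.9], [190.6, 67.1], 86.0]
```

Contact: 5.5 N upward at the seated height. Releasing.

Call:
{"fn": "arm_command", "kwargs": {"motion": [[[1,0,0,0,0,0,0],[1,0,0,0,0,0,0],[1,0,0,0,0,0,0],[1,0,0,0,0,0,0],[1,0,0,0,0,0,0],[1,0,0,0,0,0,0]]]}}

```text
clock: 14.87
eef_pos: [0.6192, 0.2096, 0.0405]
eef_rot: [-0.002, 0.733, 0.68, 0.001]
wrist_force: [-0.1, 0.5, 0.2]
gripper_width: 0.0924
```

Call:
{"fn": "arm_command", "kwargs": {"motion": [[[1,0,0,-0.03,0,0,0],[1,0,0,-0.08,0,0,0],[1,0,0,-0.14,0,0,0],[1,0,0,-0.2,0,0,0],[1,0,0,-0.26,0,0,0],[1,0,0,-0.32,0,0,0],[1,0,0,-0.38,0,0,0],[1,0,0,-0.38,0,0,0],[1,0,0,-0.38,0,0,0]]]}}

```text
clock: 15.62
eef_pos: [0.6212, 0.2093, 0.2339]
eef_rot: [-0.001, 0.733, 0.68, 0.003]
wrist_force: [0.0, -0.1, -1.0]
gripper_width: 0.0928
```

```bash
cat > stk.py <<'E'
from place import *
import sys
tag=sys.argv[1]
s=telemetry.get_state();print(s["eef_pos"],s["clock"],s["gripper_width"])
for nm in ("scene","top","wrist"):
    c=eyes.get_calibration(nm);p,d=eyes.camera(nm);W=cloud(d,c)
    cv2.imwrite(f"pics/{nm}{tag}.png",p[:,:,::-1] if nm!="scene" else cv2.resize(p[120:250,270:470,::-1],None,fx=4,fy=4,interpolation=cv2.INTER_CUBIC))
    X,Y,Z=W[...,0],W[...,1],W[...,2]
    reg=(X>.56)&(X<.68)&(Y>.05)&(Y<.36)&(d>0)
    for lab,zc in (("t1",.079),("t2",.110),("t3",.141)):
        m=reg&(abs(Z-zc)<.005);P=W[m]
        if len(P)<30: continue
        r=cv2.minAreaRect((P[:,:2]*1000).astype(np.float32))
        A=np.c_[P[:,:2]-P[:,:2].mean(0),np.ones(len(P))];k=np.linalg.lstsq(A,P[:,2],rcond=None)[0]
        print(nm,lab,len(P),"z",k.round(4),[np.round(q,1).tolist() for q in r])
E
python3 stk.py 15
```

```text
[0.62118532 0.20929796 0.23385584] 15.6167 0.0927703861467786
scene t1 566 z [-0.0487 -0.0079  0.0806] [[621.9, 223.1], [219.2, 67.3], 86.6]
scene t2 391 z [-0.0013  0.0005  0.1088] [[619.9, 209.0], [190.7, 67.0], 86.1]
top t1 275 z [-0.0032 -0.0093  0.0815] [[619.9, 221.8], [218.6, 60.5], 85.5]
top t2 140 z [-0.0037  0.0004  0.1097] [[617.1, 166.0], [106.8, 63.8], 85.7]
wrist t1 4807 z [-0.0016 -0.0081  0.0813] [[622.0, 223.8], [216.0, 63.7], 85.7]
wrist t2 1734 z [-0.0002  0.0015  0.1091] [[620.4, 207.8], [189.4, 64.2], 85.9]
```

View pics/scene15.png

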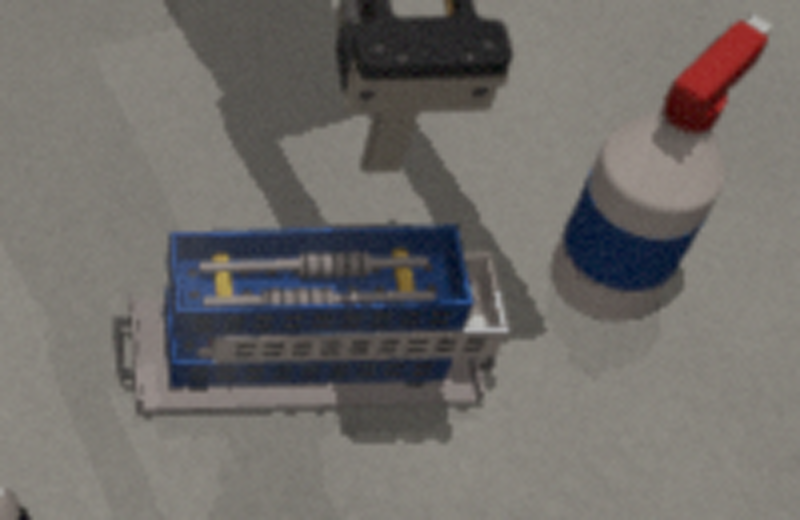

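View pics/wrist15.png

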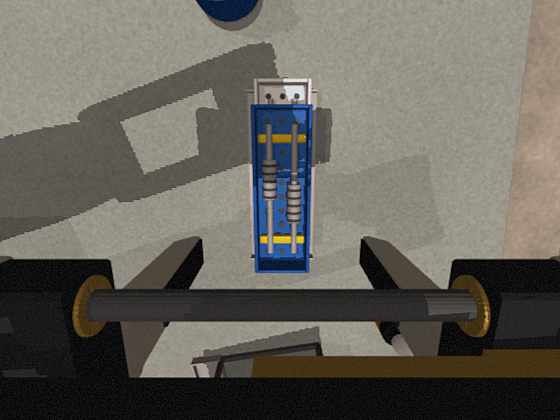

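The blue tray is seated level (lip z about 0.109) at (620, 208.5) mm. The white tray is next. I'll approach it with the wrist turned the other way, which keeps joint 6 well inside its range.

```bash
cat >> pick.py <<'E'
def poseF(C,h,ang=4.94):
    p,Rt=pose(C,n,e1,e2,ang,h); return p,Rt*R.from_rotvec([0,0,np.pi])
E
python3 - <<'E'
from pick import *
from scipy.spatial.transform import Slerp
s=telemetry.get_state();R0=quat(s["eef_rot"]);p0=s["eef_pos"]
p1,Rt=poseF(WHITE,.12)
print(p1,np.degrees((R0.inv()*Rt).magnitude()))
sl=Slerp([0,1],R.concatenate([R0,Rt]));cur=(p0,R0)
for f in (.4,.8,1):
    nx=(p0+(p1-p0)*f,sl(f));print(nx[0],move_to(nx[0],nx[1],cur));cur=nx
E
```

```text
[ 0.54799964 -0.26231911  0.18118131] 83.8816272807123
[0.59046219 0.02024926 0.20970675] [-0.38   -0.0281  0.0371 -0.1706  0.1985  0.6982]
[ 0.56215383 -0.16812965  0.19068979] [-0.3411  0.1736 -0.0107 -0.1706  0.1985  0.6982]
[ 0.54799964 -0.26231911  0.18118131] [-0.0986  0.1638 -0.0097 -0.0853  0.0992  0.3491]
```

Call:
{"fn": "arm_command", "kwargs": {"motion": [[[1,-0.08,-0.006,0.008,-0.034,0.04,0.14],[1,-0.16,-0.012,0.015,-0.068,0.08,0.28],[1,-0.23,-0.018,0.022,-0.102,0.12,0.42],[1,-0.31,-0.024,0.03,-0.136,0.16,0.56],[1,-0.38,-0.028,0.037,-0.171,0.198,0.698],[1,-0.38,-0.028,0.037,-0.171,0.198,0.698],[1,-0.38,-0.028,0.037,-0.171,0.198,0.698]]]}}

```text
clock: 16.35
eef_pos: [0.5895, 0.0184, 0.2091]
eef_rot: [-0.006, 0.887, 0.451, 0.1]
wrist_force: [-0.5, 0.3, 0.3]
gripper_width: 0.0927
```

Call:
{"fn": "arm_command", "kwargs": {"motion": [[[1,-0.07,0.035,-0.002,-0.034,0.04,0.14],[1,-0.14,0.07,-0.004,-0.068,0.08,0.28],[1,-0.21,0.105,-0.006,-0.102,0.12,0.42],[1,-0.28,0.14,-0.008,-0.136,0.16,0.56],[1,-0.341,0.174,-0.011,-0.171,0.198,0.698],[1,-0.341,0.174,-0.011,-0.171,0.198,0.698],[1,-0.341,0.174,-0.011,-0.171,0.198,0.698],[1,-0.341,0.174,-0.011,-0.171,0.198,0.698]]]}}

```text
clock: 17.02
eef_pos: [0.5637, -0.1666, 0.1922]
eef_rot: [-0.01, 0.963, 0.189, 0.193]
wrist_force: [0.3, 1.4, -0.8]
gripper_width: 0.0931
```

Run:
```python
from pick import *
s=telemetry.get_state();print(s["eef_pos"],s["qpos"],s["clock"])
p1,Rt=poseF(WHITE,.12);print(move_to(p1,Rt))
```

```text
[ 0.56370764 -0.16655792  0.19219885] [-0.57369149 -0.25211582  1.8898686   0.2958897   1.24424389  0.55123993] 17.0167
[-0.104   0.1651 -0.0086 -0.0868  0.097   0.3529]
```

Call:
{"fn": "arm_command", "kwargs": {"motion": [[[1,-0.035,0.055,-0.003,-0.03,0.033,0.12],[1,-0.07,0.11,-0.006,-0.06,0.066,0.24],[1,-0.104,0.165,-0.009,-0.087,0.097,0.353],[1,-0.104,0.165,-0.009,-0.087,0.097,0.353],[1,-0.104,0.165,-0.009,-0.087,0.097,0.353],[1,-0.104,0.165,-0.009,-0.087,0.097,0.353],[1,-0.104,0.165,-0.009,-0.087,0.097,0.353]]]}}

```text
clock: 17.6
eef_pos: [0.5483, -0.2617, 0.1822]
eef_rot: [-0.01, 0.971, 0.047, 0.233]
wrist_force: [0.1, -0.4, 0.2]
gripper_width: 0.0932
```

Run:
```python
from pick import *
s=telemetry.get_state();print(s["eef_pos"],s["qpos"],s["clock"])
p1,Rt=poseF(WHITE,.12);print(move_to(p1,Rt),move_to(poseF(WHITE,.009)[0],Rt))
R0=quat(s["eef_rot"])
c=eyes.get_calibration("wrist");p,d=eyes.camera("wrist");W=cloud(d,c);cv2.imwrite("pics/w20.png",p[:,:,::-1])
v,u=np.mgrid[:420,:560]
h=(W-WHITE)@n; P=W-WHITE
a=P@e1;b=P@e2
s_=(d>0)&(abs(h-.018)<.005)&(abs(a)<.11)&(abs(b)<.045)
q=np.c_[a[s_],b[s_]]*1000;print(len(q),np.median(h[s_]),cv2.minAreaRect(q.astype(np.float32)))
```

```text
[ 0.54834068 -0.26174148  0.18218015] [-0.77128231 -0.24607165  1.92922612  0.38420595  1.16722312  0.60176138] 17.6
[-0.0016  0.0011  0.0014  0.0006 -0.0014  0.0018] [-0.0018  0.001   0.2234  0.0006 -0.0014  0.0018]
2394 0.01771603455604071 ((11.8004150390625, -0.00391387939453125), (167.05506896972656, 64.18189239501953), 5.060516834259033)
```

View pics/w20.png

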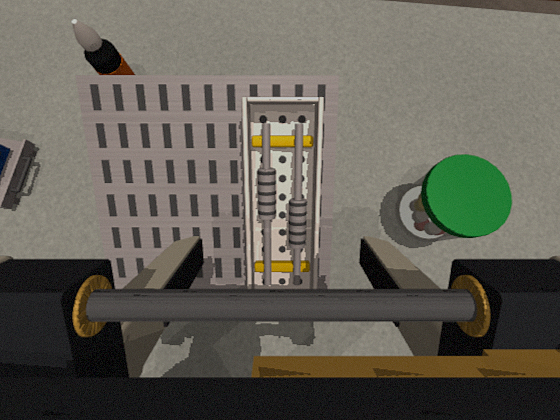

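The white tray is centred (columns 243–324, jaws at 203/362), and the refit agrees with the first estimate to 0.3 mm. Descending.

Call:
{"fn": "arm_command", "kwargs": {"motion": [[[1,-0.002,0.001,0.05,0,-0.001,0.002],[1,-0.002,0.001,0.1,0,-0.001,0.002],[1,-0.002,0.001,0.14,0,-0.001,0.002],[1,-0.002,0.001,0.18,0,-0.001,0.002],[1,-0.002,0.001,0.21,0,-0.001,0.002],[1,-0.002,0.001,0.2235,0,-0.001,0.002],[1,-0.002,0.001,0.2235,0,-0.001,0.002],[1,-0.002,0.001,0.2235,0,-0.001,0.002],[1,-0.002,0.001,0.2235,0,-0.001,0.002]]]}}

```text
clock: 18.4
eef_pos: [0.5975, -0.2599, 0.0831]
eef_rot: [-0.009, 0.971, 0.045, 0.233]
wrist_force: [0.1, -0.5, 1.1]
gripper_width: 0.0931
```

Run:
```python
from pick import *
s=telemetry.get_state();print(s["eef_pos"],s["wrist_force"],s["clock"])
p1,Rt=poseF(WHITE,.009);print(move_to(p1,Rt))
```

```text
[ 0.59750039 -0.25991849  0.08314483] [ 0.08615837 -0.47454411  1.10859228] 18.4
[ 0.0004 -0.0045  0.0023  0.0037 -0.0019 -0.0038]
```

Call:
{"fn": "arm_command", "kwargs": {"motion": [[[1,0,-0.004,0.002,0.003,-0.002,-0.003],[1,0,-0.004,0.002,0.003,-0.002,-0.003],[-1,0,-0.004,0.002,0.003,-0.002,-0.003],[-1,0,-0.004,0.002,0.003,-0.002,-0.003],[-1,0,-0.004,0.002,0.003,-0.002,-0.003],[-1,0,-0.004,0.002,0.003,-0.002,-0.003],[-1,0,-0.004,0.002,0.003,-0.002,-0.003],[-1,0,-0.004,0.002,0.003,-0.002,-0.003],[-1,0,-0.004,0.002,0.003,-0.002,-0.003],[-1,0,-0.004,0.002,0.003,-0.002,-0.003]]], "squeeze": 35}}

```text
clock: 19.23
eef_pos: [0.5971, -0.2578, 0.0808]
eef_rot: [-0.011, 0.972, 0.046, 0.232]
wrist_force: [-1.3, -0.8, 1.1]
gripper_width: 0.0637
```

Call:
{"fn": "arm_command", "kwargs": {"motion": [[[-1,0,0,-0.02,0,0,0],[-1,0,0,-0.05,0,0,0],[-1,0,0,-0.09,0,0,0],[-1,0,0,-0.13,0,0,0],[-1,0,0,-0.17,0,0,0],[-1,0,0,-0.21,0,0,0],[-1,0,0,-0.25,0,0,0],[-1,0,0,-0.25,0,0,0],[-1,0,0,-0.25,0,0,0]]]}}

```text
clock: 19.98
eef_pos: [0.5411, -0.2636, 0.1932]
eef_rot: [-0.01, 0.972, 0.046, 0.232]
wrist_force: [0.5, -0.8, -3.4]
gripper_width: 0.0636
```

Run:
```python
from place import *
from held import held
from scipy.spatial.transform import Slerp
s=telemetry.get_state();R0=quat(s["eef_rot"]);p0=s["eef_pos"];print(p0,s["gripper_width"],s["clock"])
held("pics/w21.png")
p1=S0+U*.028+[0,0,.2]
sl=Slerp([0,1],R.concatenate([R0,RT]));cur=(p0,R0)
for f in (.4,.8,1):
    nx=(p0+(p1-p0)*f,sl(f));print(nx[0],move_to(nx[0],nx[1],cur));cur=nx
```

```text
[ 0.54114876 -0.26361583  0.19315776] 0.0636126735931204 19.9833
lip pts 5876 x 7.7 96.9
mid y line [-0.00261686  0.35044841] width 63.88080696433988
lip plane z= [-1.48751880e-02  3.25309504e-04 -6.80150005e+01] ; far-end x (expect -95) 8.988179413397482
[ 0.57367927 -0.0633603   0.19589466] [ 0.094  -0.3926  0.0407  0.1683 -0.1976 -0.7002]
[0.60620978 0.13689524 0.19863155] [ 0.2913 -0.277   0.0555  0.1683 -0.1976 -0.7002]
[0.62247504 0.23702301 0.2       ] [ 0.1989 -0.0382  0.0122  0.0841 -0.0988 -0.3501]
```

View pics/w21.png

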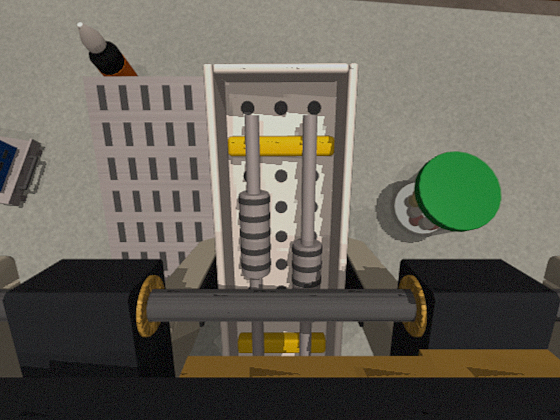

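Call:
{"fn": "arm_command", "kwargs": {"motion": [[[-1,0.02,-0.08,0.008,0.034,-0.04,-0.14],[-1,0.04,-0.16,0.016,0.067,-0.08,-0.28],[-1,0.056,-0.235,0.024,0.1,-0.12,-0.42],[-1,0.075,-0.315,0.032,0.135,-0.16,-0.56],[-1,0.094,-0.393,0.041,0.168,-0.198,-0.7],[-1,0.094,-0.393,0.041,0.168,-0.198,-0.7],[-1,0.094,-0.393,0.041,0.168,-0.198,-0.7],[-1,0.094,-0.393,0.041,0.168,-0.198,-0.7]]]}}

```text
clock: 20.7
eef_pos: [0.5728, -0.0618, 0.193]
eef_rot: [-0.008, 0.935, 0.323, 0.146]
wrist_force: [0.3, -0.2, -2.4]
gripper_width: 0.0637
```

Call:
{"fn": "arm_command", "kwargs": {"motion": [[[-1,0.058,-0.055,0.011,0.034,-0.04,-0.14],[-1,0.116,-0.11,0.022,0.067,-0.08,-0.28],[-1,0.175,-0.166,0.033,0.1,-0.12,-0.42],[-1,0.233,-0.222,0.044,0.135,-0.16,-0.56],[-1,0.291,-0.277,0.055,0.168,-0.198,-0.7],[-1,0.291,-0.277,0.055,0.168,-0.198,-0.7],[-1,0.291,-0.277,0.055,0.168,-0.198,-0.7],[-1,0.291,-0.277,0.055,0.168,-0.198,-0.7]]]}}

```text
clock: 21.37
eef_pos: [0.6055, 0.136, 0.1969]
eef_rot: [-0.003, 0.819, 0.572, 0.05]
wrist_force: [-1.3, -0.1, -2.0]
gripper_width: 0.0639
```

Run:
```python
from place import *
s=telemetry.get_state();print(s["eef_pos"],s["qpos"],s["clock"],s["gripper_width"])
print(move_to(S0+U*.026+[0,0,.2],RT))
```

```text
[0.60546844 0.13600115 0.19685756] [0.10207849 0.08097281 1.51466224 0.0541961  1.46264394 0.45044986] 21.3667 0.06386583795473204
[ 0.1974 -0.0367  0.0086  0.0799 -0.0985 -0.3534]
```

Call:
{"fn": "arm_command", "kwargs": {"motion": [[[-1,0.05,-0.009,0.002,0.02,-0.025,-0.09],[-1,0.1,-0.018,0.004,0.04,-0.05,-0.18],[-1,0.15,-0.028,0.006,0.06,-0.08,-0.27],[-1,0.197,-0.037,0.009,0.08,-0.113,-0.353],[-1,0.197,-0.037,0.009,0.08,-0.113,-0.353],[-1,0.197,-0.037,0.009,0.08,-0.113,-0.353],[-1,0.197,-0.037,0.009,0.08,-0.113,-0.353],[-1,0.197,-0.037,0.009,0.08,-0.113,-0.353]]]}}

```text
clock: 22.03
eef_pos: [0.6224, 0.234, 0.2017]
eef_rot: [0.004, 0.733, 0.68, -0.004]
wrist_force: [0.0, -0.5, -2.1]
gripper_width: 0.0638
```

```bash
python3 - <<'E'
from place import *
from held import held
s=telemetry.get_state();R0=quat(s["eef_rot"]);print(s["eef_pos"],s["gripper_width"],s["clock"],R0.as_matrix()[2])
held()
E
python3 chk.py 22 .026 .073
```

```text
[0.6224094  0.23404721 0.20167772] 0.0637616656483476 22.0333 [-1.06021913e-02  8.05391931e-04 -9.99943471e-01]
lip pts 5925 x 7.2 96.4
mid y line [-0.00135257  0.67050454] width 63.91300086349669
lip plane z= [-1.52668993e-02  1.59777566e-03 -6.81786921e+01] ; far-end x (expect -95) 8.612257702209064
[0.62237705 0.23427877 0.201847  ] 22.0833 [-0.43621119  0.13845419 -1.73842255] [-0.04998714  0.10175542 -0.0299889 ]
to seat [ 0.0042 -0.0005  0.2577  0.0012  0.0133 -0.0019]
held lip 322 0.2695993334777717 [[622.4, 236.7], [190.0, 67.2], 85.4]
```

View pics/scene22.png

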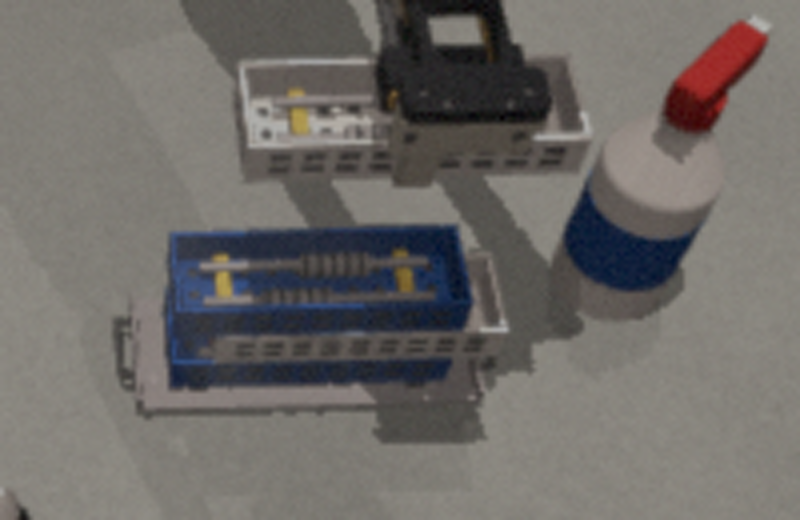

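Call:
{"fn": "arm_command", "kwargs": {"motion": [[[-1,0,0,0.05,0,0,0],[-1,0,0,0.1,0,0,0],[-1,0,0,0.15,0,0,0],[-1,0,0,0.18,0,0,0],[-1,0,0,0.21,0,0,0],[-1,0,0,0.22,0,0,0],[-1,0,0,0.22,0,0,0],[-1,0,0,0.22,0,0,0],[-1,0,0,0.22,0,0,0]]]}}

```text
clock: 22.88
eef_pos: [0.623, 0.2354, 0.0932]
eef_rot: [0.004, 0.732, 0.681, -0.003]
wrist_force: [0.4, 0.4, -2.3]
gripper_width: 0.0639
```

```bash
python3 chk.py 23 .026 .073
```

```text
[0.62302699 0.23536119 0.09317892] 22.8833 [ 0.44784652  0.36952622 -2.32422158] [-0.10660612  0.02903511 -0.03867967]
to seat [-0.0004 -0.0014  0.0404  0.0032  0.0125  0.002 ]
held lip 243 0.161000667437891 [[622.9, 238.2], [190.7, 66.0], 86.0]
```

Call:
{"fn": "arm_command", "kwargs": {"motion": [[[-1,-0.002,-0.0015,0.01,0,0,0],[-1,-0.002,-0.0015,0.02,0,0,0],[-1,-0.002,-0.0015,0.028,0,0,0],[-1,-0.002,-0.0015,0.034,0,0,0],[-1,-0.002,-0.0015,0.034,0,0,0],[-1,-0.002,-0.0015,0.034,0,0,0],[-1,-0.002,-0.0015,0.034,0,0,0]]]}}

```text
clock: 23.52
eef_pos: [0.6212, 0.2343, 0.0743]
eef_rot: [0.004, 0.732, 0.681, -0.004]
wrist_force: [-0.8, -0.4, -2.4]
gripper_width: 0.0638
```

```bash
python3 chk.py 24 .026 .073
```

```text
[0.62116919 0.23425286 0.07431533] 23.5167 [-0.77070444 -0.40279194 -2.39627655] [-0.06871463  0.09219688 -0.01551211]
to seat [0.0017 0.0022 0.0026 0.0001 0.0137 0.0027]
held lip 244 0.1420925579873903 [[621.3, 237.1], [190.5, 65.3], 86.0]
```

View pics/scene24.png

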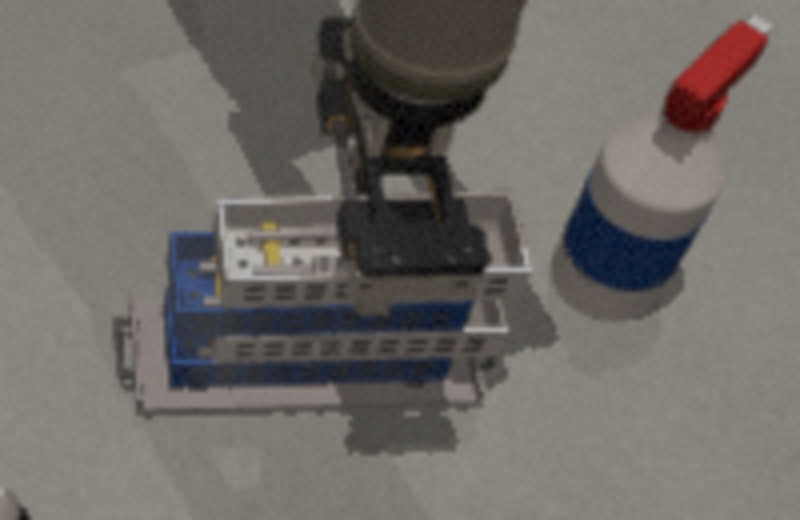

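The foot is already inside the blue tray's mouth with no contact force, and about 1.3 mm remains. Lowering to contact.

Call:
{"fn": "arm_command", "kwargs": {"motion": [[[-1,0,0,0.001,0,0,0],[-1,0,0,0.002,0,0,0],[-1,0,0,0.003,0,0,0],[-1,0,0,0.004,0,0,0],[-1,0,0,0.004,0,0,0],[-1,0,0,0.004,0,0,0]]]}}

```text
clock: 24.07
eef_pos: [0.6211, 0.2342, 0.0722]
eef_rot: [0.004, 0.732, 0.681, -0.004]
wrist_force: [0.1, -0.2, -1.9]
gripper_width: 0.064
```

```bash
python3 chk.py 25 .026 .073
```

```text
[0.62105392 0.23415137 0.07220133] 24.0667 [ 0.14438057 -0.16176108 -1.87923013] [-0.01690489  0.02641448  0.01312696]
to seat [ 0.0019  0.0024 -0.0016 -0.0002  0.0138  0.0026]
held lip 251 0.14040737756531652 [[620.9, 236.9], [190.4, 66.1], 86.0]
```

Call:
{"fn": "arm_command", "kwargs": {"motion": [[[-1,0,0,0.001,0,0,0],[-1,0,0,0.002,0,0,0],[-1,0,0,0.003,0,0,0],[-1,0,0,0.003,0,0,0],[-1,0,0,0.003,0,0,0]]]}}

```text
clock: 24.53
eef_pos: [0.6214, 0.2343, 0.0716]
eef_rot: [0.004, 0.732, 0.681, -0.004]
wrist_force: [-2.6, 0.4, 5.5]
gripper_width: 0.0639
```

```bash
python3 chk.py 26 .026 .073
```

```text
[0.62140535 0.23428097 0.07155341] 24.5333 [-2.62471936  0.39385923  5.48060938] [-0.45979651  0.46531617 -0.19939995]
to seat [ 0.0016  0.0017 -0.0029  0.001   0.0134  0.0027]
held lip 257 0.13941675017257782 [[621.7, 236.7], [190.2, 66.9], 85.4]
```

Contact at 5.5 N with the lip at about 0.140. Releasing and retreating straight up.

Call:
{"fn": "arm_command", "kwargs": {"motion": [[[1,0,0,0,0,0,0],[1,0,0,0,0,0,0],[1,0,0,0,0,0,0],[1,0,0,0,0,0,0],[1,0,0,0,0,0,0],[1,0,0,0,0,0,0]]]}}

```text
clock: 25.08
eef_pos: [0.6211, 0.2342, 0.0706]
eef_rot: [0.004, 0.732, 0.681, -0.004]
wrist_force: [-0.3, -0.4, 0.1]
gripper_width: 0.0925
```

Call:
{"fn": "arm_command", "kwargs": {"motion": [[[1,0,0,-0.03,0,0,0],[1,0,0,-0.08,0,0,0],[1,0,0,-0.14,0,0,0],[1,0,0,-0.2,0,0,0],[1,0,0,-0.26,0,0,0],[1,0,0,-0.32,0,0,0],[1,0,0,-0.38,0,0,0],[1,0,0,-0.38,0,0,0],[1,0,0,-0.38,0,0,0]]]}}

```text
clock: 25.83
eef_pos: [0.6227, 0.2367, 0.264]
eef_rot: [0.005, 0.732, 0.681, -0.001]
wrist_force: [0.5, 1.0, -0.4]
gripper_width: 0.0929
```

```bash
python3 stk.py 30
```

```text
[0.62272429 0.23670452 0.26403084] 25.8333 0.09290268825486463
scene t1 267 z [-0.0381 -0.0098  0.0796] [[624.0, 223.0], [219.1, 61.7], 84.5]
scene t2 574 z [-0.0443  0.0128  0.1117] [[620.9, 222.8], [218.6, 66.4], 86.0]
scene t3 400 z [-0.0015 -0.0015  0.1399] [[621.1, 237.2], [190.4, 66.8], 86.0]
top t1 108 z [0.0103 0.0199 0.0815] [[615.2, 166.5], [107.3, 59.9], 86.0]
top t2 435 z [0.0026 0.0161 0.1121] [[618.0, 190.9], [157.7, 63.8], 86.4]
top t3 178 z [-0.0074 -0.0022  0.1411] [[620.1, 208.7], [136.0, 64.2], 85.9]
wrist t2 4655 z [-0.0022  0.0051  0.1125] [[621.2, 220.6], [213.7, 62.7], 86.0]
wrist t3 1774 z [-0.0022  0.0011  0.1401] [[622.4, 236.0], [189.6, 64.1], 86.0]
```

View pics/scene30.png

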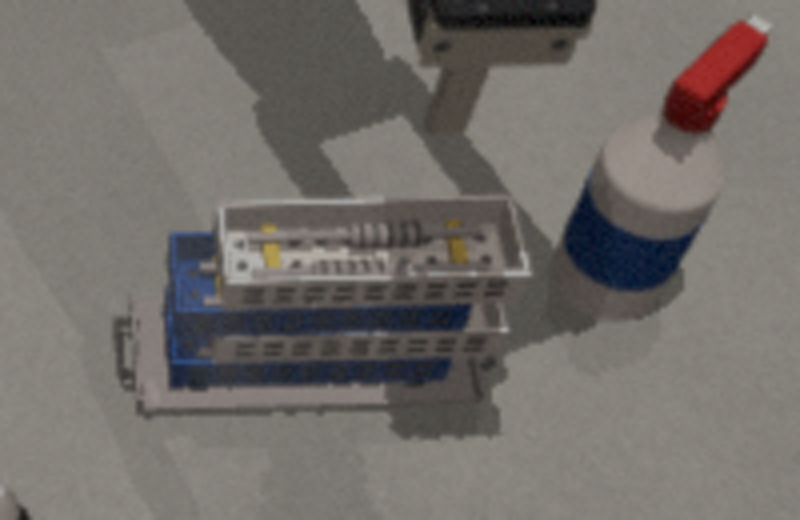

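View pics/wrist30.png

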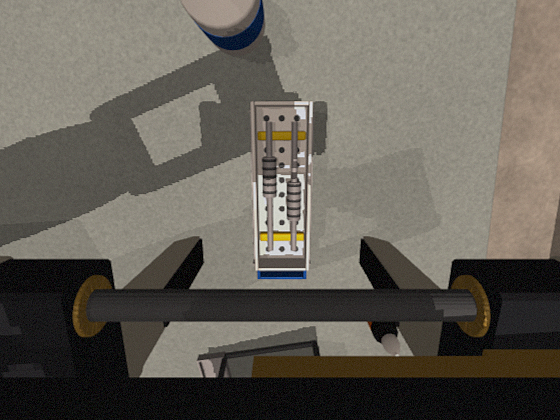

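The stack alternates as required. The top lip is at z≈0.140, level to about 0.002 rad, 28 mm along from the blue tray, and tray 1 hasn't moved. Handing in.

Run:
```python
from h import *
for l in ["spray_bottle","ink_bottle","cap_jar"]: print(l,[np.round(r["pixel"],1).tolist() for r in models.tip_of("scene",l)[:1]])
print(workorder.close_job(), telemetry.get_state()["clock"])
```

```text
spray_bottle [[422.6, 187.1]]
ink_bottle [[268.3, 259.7]]
cap_jar [[109.6, 224.8]]
the job is handed in; nothing more can be done
the job is handed in; nothing more can be done
```

Both trays are on the stack and the job is handed in: blue on tray 1, back over the bottom tray, and white on top, out over tray 1. Each was lowered until it touched (about 5.5 N) and then let go. The robot clock read about 26 s at the last check.

**Last checks, before hand-in:**
- **Blue tray:** lip about 109 mm up (110 expected), level, about 28–29 mm along from tray 1. I measured this before the white tray went on. Afterwards its lip showed no tilt or shift in the pictures.
- **White tray:** lip about 140 mm up (141 expected), level to about 0.002 rad. It sits 28 mm along from the blue tray and in line with the stack to about 0.3°.
- **Tray 1:** looked unmoved in the last picture. The trays above hid too much of it for a clean fit at the end.
- **Bottles and jar:** the last detections are within 4 pixels of the first ones, so they have not moved by any visible amount.

**What went wrong or disagreed:**
- **Missed first grasp:** my first grasp closed on air about 11 mm above the blue tray. The actual fingertips are about 40 mm behind the reported TCP. I measured that offset from the wrist camera's depth picture and used it from then on. Nothing was touched or moved.
- **Partly hidden fits:** the arm blocked part of the top camera's view of the stack, so its tray fits were incomplete. I relied on the scene and wrist cameras, which agreed to 1–2 mm.
- **Arm wander:** the arm settled 1–2 mm off its target at times, which I corrected before each placing.

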